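Dress the tasting board

TASK

Get the marble tasting board ready: stand the oil lamp from it on the cork coaster, then polish the board with the felt block - laid flat across the board and drawn in one pass from the handle end to the plain end over its whole length, pressing lightly and steadily, about 6 N - and end with the block lying felt down beside the lamp on its wooden slab, where it came from. With the polishing done, stand every small lidded jar from the rubber mat upright on the marble, the whole foot on the stone and at least a finger's width between jars. Tip nothing over, never press hard on the marble, and leave the other things on the counter alone.

Things in the scene. Friction and masses are not known exactly. Their poses are not given: they have to be found in the camera images.
- board: marble serving board fixed on the counter, 320 mm long (its x) by 150 mm wide (its y), 20 mm thick; origin at the centre of its underside (the top is at z = +20 mm). A wooden handle 40 mm wide sticks out 45 to 60 mm from the -x end; the +x end is plain.
- rest: wooden slab fixed on the counter, 200 (x) by 250 (y) by 15 mm thick, origin at the centre of its underside; carries the felt block on its -y half and a round cork coaster on its +y half.
- coaster (a point): centre of the top of the cork coaster (96 mm across, 5 mm thick) that is fixed on the slab, 20 mm above the counter. At the start it is empty.
- block_place (a point): point on the slab's top (15 mm above the counter) where the middle of the felt block lies at the start, give or take 10 mm.
- lamp: oil lamp, 170 mm tall, 0.35 kg: round dark wooden base 76 mm across at the foot, brass collar, glass chimney that bulges to 56 mm across at 100 mm height and is a straight 36 mm tube from 125 mm to 170 mm height (grip it there from above). Origin at the centre of its underside, z up. Stands on the marble board at the start.
- block: felt polishing block, 65 mm (its x) by 130 mm (its y), 84 mm tall, about 0.2 kg, pale wood with a grey felt sole; origin at the centre of its underside (sole not compressed), z up. Along its top runs a ridge grip 24 mm wide (x), 110 mm long (y), from 40 to 84 mm height. It polishes moving along its x, with its long side across the board.
- sole (a joint): how far the block's springy sole is compressed: 0 (free) to 0.008 m (solid). It yields from 2.4 N and gives 0.8 N more per mm, so 4 to 5 mm is about 6 N; the block's own weight is about 2 N.
- mat: black rubber mat fixed on the counter, 250 by 260 by 5 mm, origin at the centre of its underside; the small jars stand on it at the start.
- jar1: small lidded glass jar: amber body 64 mm across and 55 mm tall, flat wooden lid up to 62 mm height, and on it an upright round wooden knob 22 mm across from 62 to 108 mm height (grip it there from above); 0.24 to 0.41 kg; origin at the centre of its underside, z up. Two to four of these jars are present, all alike; the others are None.
- jar2: small lidded glass jar: amber body 64 mm across and 55 mm tall, flat wooden lid up to 62 mm height, and on it an upright round wooden knob 22 mm across from 62 to 108 mm height (grip it there from above); 0.24 to 0.41 kg; origin at the centre of its underside, z up. Two to four of these jars are present, all alike; the others are None.
- jar3: small lidded glass jar: amber body 64 mm across and 55 mm tall, flat wooden lid up to 62 mm height, and on it an upright round wooden knob 22 mm across from 62 to 108 mm height (grip it there from above); 0.24 to 0.41 kg; origin at the centre of its underside, z up. Two to four of these jars are present, all alike; the others are None.
- jar4: small lidded glass jar: amber body 64 mm across and 55 mm tall, flat wooden lid up to 62 mm height, and on it an upright round wooden knob 22 mm across from 62 to 108 mm height (grip it there from above); 0.24 to 0.41 kg; origin at the centre of its underside, z up. Two to four of these jars are present, all alike; the others are None.
- bowl: white ceramic bowl, 100 mm across, 45 mm tall; origin at the centre of its underside. Not part of the job: leave it alone.
- corkscrew: corkscrew lying flat, wooden cross handle 100 mm long, 22 mm thick, with the 108 mm steel shaft along its x; origin at the centre of its underside. Not part of the job: leave it alone.
- glass1: stemmed wine glass, 160 mm tall, 68 mm across; origin at the centre of its underside. Not part of the job: leave it alone.
- glass2: stemmed wine glass, 160 mm tall, 68 mm across; origin at the centre of its underside. Not part of the job: leave it alone.
- corkjar: clear jar of corks with wooden lid, 94 mm across, 125 mm tall; origin at the centre of its underside. Not part of the job: leave it alone.
- dome: glass cheese dome with a wooden foot and brass knob, 116 mm across, 125 mm tall; origin at the centre of its underside. Not part of the job: leave it alone.
There are look-alikes about, which are no part of the job. Leave any pink or red look-alike of the block alone. Leave any purple look-alike of the jar1 alone.

How it is judged:
On the way, in this order (a step that is already met when the one before it is completed fails the run):
1. the lamp stands upright on the cork coaster (horizontal distance between lamp and coaster below 0.02 m and z of lamp in the frame of coaster between -0.006 and 0.006 m and angle between lamp's own z axis and vertical below 0.06 rad and contact force between the fingers and lamp below 0.1 N), for 0.2 s.
2. the felt block lies flat across the board at the handle end, pressed on it with 3.5 to 15 N (x of block in the frame of board between -0.16 and -0.11 m and y of block in the frame of board between -0.025 and 0.025 m and contact force between block and board between 3.5 and 15 N and angle between the x axis of block and the x axis of board, either way round below 0.2 rad and angle between block's own z axis and vertical below 0.12 rad), for 0.1 s.
3. the felt block lies flat across the board at a quarter of the way, pressed on it with 3.5 to 15 N (x of block in the frame of board between -0.085 and -0.04 m and y of block in the frame of board between -0.025 and 0.025 m and contact force between block and board between 3.5 and 15 N and angle between the x axis of block and the x axis of board, either way round below 0.2 rad and angle between block's own z axis and vertical below 0.12 rad), for 0.1 s.
4. the felt block lies flat across the board at the middle, pressed on it with 3.5 to 15 N (x of block in the frame of board between -0.025 and 0.025 m and y of block in the frame of board between -0.025 and 0.025 m and contact force between block and board between 3.5 and 15 N and angle between the x axis of block and the x axis of board, either way round below 0.2 rad and angle between block's own z axis and vertical below 0.12 rad), for 0.1 s.
5. the felt block lies flat across the board at three quarters of the way, pressed on it with 3.5 to 15 N (x of block in the frame of board between 0.04 and 0.085 m and y of block in the frame of board between -0.025 and 0.025 m and contact force between block and board between 3.5 and 15 N and angle between the x axis of block and the x axis of board, either way round below 0.2 rad and angle between block's own z axis and vertical below 0.12 rad), for 0.1 s.
6. the felt block lies flat across the board at the plain end, pressed on it with 3.5 to 15 N (x of block in the frame of board between 0.11 and 0.16 m and y of block in the frame of board between -0.025 and 0.025 m and contact force between block and board between 3.5 and 15 N and angle between the x axis of block and the x axis of board, either way round below 0.2 rad and angle between block's own z axis and vertical below 0.12 rad), for 0.1 s.
7. every small jar that is present stands upright on the polished marble (x of jar1 in the frame of board between -0.133 and 0.133 m and y of jar1 in the frame of board between -0.048 and 0.048 m and z of jar1 in the frame of board between 0.014 and 0.026 m and angle between each of jar1, jar2, jar3, jar4's own z axis and vertical below 0.06 rad and linear speed of each of jar1, jar2, jar3, jar4 below 0.02 m/s and x of jar2 in the frame of board between -0.133 and 0.133 m and y of jar2 in the frame of board between -0.048 and 0.048 m and z of jar2 in the frame of board between 0.014 and 0.026 m and x of jar3 in the frame of board between -0.133 and 0.133 m and y of jar3 in the frame of board between -0.048 and 0.048 m and z of jar3 in the frame of board between 0.014 and 0.026 m and x of jar4 in the frame of board between -0.133 and 0.133 m and y of jar4 in the frame of board between -0.048 and 0.048 m and z of jar4 in the frame of board between 0.014 and 0.026 m and horizontal distance between each of jar2, jar3, jar4 and jar1 above 0.074 m and horizontal distance between each of jar3, jar4 and jar2 above 0.074 m and horizontal distance between jar4 and jar3 above 0.074 m), for 0.2 s.
At the end, for the whole second after the job is handed in: Lamp upright on the coaster (within 20 mm of centre); block flat, felt down, on its half of the slab (within 65 mm across and 35 mm along of its place); every jar present upright on the marble, foot inside the edges (to 5 mm), axes at least 74 mm apart; all released and at rest (all of step 7 and horizontal distance between lamp and coaster below 0.02 m and z of lamp in the frame of coaster between -0.006 and 0.006 m and angle between each of lamp, block's own z axis and vertical below 0.06 rad and linear speed of each of lamp, block below 0.02 m/s and x of block in the frame of rest between -0.065 and 0.065 m and y of block in the frame of rest between -0.085 and 0 m and z of block in the frame of rest between 0.007 and 0.021 m); the robot touches nothing.
It fails at once if a jar or the lamp is tipped over (angle between any of jar1, jar2, jar3, jar4, lamp's own z axis and vertical above 0.7 rad).
It fails at once if the block is pressed hard on the marble (over 25 N) (contact force between block and board above 25 N).
It fails at once if something that is not part of the job is moved by more than 40 mm (distance of any of bowl, corkscrew, glass1, glass2, corkjar, dome from where it was at the start of the episode above 0.04 m).
Of jar1, jar2, jar3, jar4 only 2 to 4 are there at a start; the rules pass over those that are not, and their reading is None.
At some moment in a run one of jar1, jar2, jar3, jar4 may be knocked a few centimetres aside while the robot is not near it.
It also fails if it takes over 210 s, if anything falls off the work surface, if the arm or the gripper's body presses on something with over 40 N, if the wrist force passes 120 N, or if a joint passes its speed limit or range.

ROBOT

A 6-joint arm with a two-finger parallel gripper is mounted at the origin on the work surface. World frame = base frame: x ahead of the robot, y to its left, z up, the work surface at z = 0. Lengths are in m, angles in rad, forces in N, time in s.
With the tool pointing down it reaches from about 0.225 to 0.875 m from the base axis. Payload 3.4 kg.
Tool frame: the origin (TCP) lies between the finger pads; the fingertips stand 11 mm ahead of it and the grasp point (between the pads) lies 8 mm behind it; z points along the fingers, y is the direction in which the jaws open and shut (so a half turn about z gives the same grasp; the last joint's range is limited). The gripper opens to 85 mm and grips with 20 to 120 N. Pads are 22 mm wide; open, the fingers measure 114 mm over their backs; the gripper's body (76 mm by 85 mm) begins 54 mm behind the grasp point. The pads swing forward as they close: fully open they stand 13 mm farther back than shut.
Start: joints at [-1.419, 0.276, 1.505, -0, 1.361, -0.121], TCP at [0.155, -0.554, 0.242] pointing down, gripper open.
Joint ranges: [-2.89, 2.89], [-0.75, 2.08], [0.22, 2.7], [-1.18, 4.32], [0.11, 2.71], [-2.7, 2.7]. Speed limits (rad/s): [2.57, 2.57, 3.14, 3.14, 3.14, 3.14].

INTERFACE

Orientations are given as a unit quaternion [w, x, y, z].
In Python, from rig import manip gives the robot as it stands. The module is installed in compiled form; this text tells all that it offers.
- The arm moves only by the tool move_arm, never from a script. Its argument "series" is a list that holds one entry, the list of rows, each a list of 7 numbers: the shift along the world's x, y, z in m, then the turn, a rotation vector about the world's x, y, z in rad, then the finger opening in m, from 0 to 0.0854. A call has 1 to 20 rows; each row shifts and turns the commanded pose from where the row before left it; what a row does not reach is not made up. A row lasts 1/12 s, in which the tool goes at most 41.7 mm and 7.16 degrees, less where a joint would pass 70% of its speed; a pose out of reach is approached as far as the arm can. A call with a gripper value outside its range is refused whole. The fingers move at their own pace and stop on an object; "newtons" is the grip in N (left out, the last holds). Time passes only in rows, so rows that do not move let the fingers close. It gives the time, the measured TCP pose, the force and the opening at its end, in the units of the state.
- manip.get_state(): the state, without advancing time (a new reading comes with each control period).
- manip.get_image(name): name is "scene" or "top"; returns a dict with "color" (400x640x3 uint8, red, green, blue), "fx", "fy", "cx", "cy" (pixels), "R" (3x3) and "t" (3): a world point X has camera coordinates R X + t. Camera axes: x right, y down, z forward; pixel columns grow to the right and rows downward; lengths in m; the calibration is good to about 2 mm. A picture is of the moment at which its call begins. There is no depth.
- manip.sign_off(): hands the job in, once; it reports no verdict.
The state is a dict: "clock": time; "qpos": joint angles; "qd": joint speeds; "effort": joint torques, N m; "position": TCP position; "ee_rot": TCP orientation; "contact_force": force on the tool from outside, world axes, zero at the start; "moment": the same for the moment, N m; "width": finger opening in m.
Only numpy, scipy, OpenCV 4.12 (cv2) and the standard library are available. Lean on these libraries where they do the work, as an engineer would, in place of code of your own. Each camera call takes 0.05 s, during which the arm holds its last target.

## Working session

There is one attempt and no reset: what is moved stays moved. The work goes in short steps, Python scripts to look and compute and a tool call to move; the robot and the scene stay as the last step left them, time stands still between calls to the robot, and variables do not carry over. Pictures are saved under pics/ and viewed, and the job is handed in when it is done.

Besides the shell and the picture viewer there is one more tool, called after "Call:" as name(argument=value, ...), one argument or row to a line, values as JSON. move_arm: Moves the arm, as the interface text tells. Its arguments: {"type":"object","properties":{"series":{"type":"array"},"newtons":{"type":"number"}},"required":["series"]}

```bash
mkdir -p pics; python3 - <<'E'
from rig import manip
import cv2
print(manip.get_state())
for n in("scene","top"):
    im=manip.get_image(n); cv2.imwrite(f"pics/{n}0.png",im["color"][:,:,::-1])
    print(n,im["fx"],im["fy"],im["cx"],im["cy"],im["R"],im["t"])
E
```

```text
{'clock': 0.0, 'qpos': array([-1.41900650e+00,  2.76603341e-01,  1.50616680e+00,  1.49061121e-05,
        1.36068111e+00, -1.21003505e-01]), 'qd': array([ 0.00097955, -0.00254849, -0.00159316, -0.00208027, -0.00068128,
       -0.00040083]), 'effort': array([ 5.95651491e-04, -4.16771257e+01, -2.45805413e+01,  4.52854522e-06,
        1.08592690e-02,  9.29051993e-06]), 'position': array([ 0.15483702, -0.55322317,  0.24142151]), 'ee_rot': array([-9.29298753e-04,  9.90712172e-01,  1.35972532e-01, -7.01741951e-06]), 'contact_force': array([-0.61870654,  0.81984801,  0.71708131]), 'moment': array([0.00383293, 0.02276716, 0.01871963]), 'width': 0.08514465573900233}
scene 456.46525796653924 456.46525796653924 313.1344936098051 207.7570325591358 [[ 0.04059662  0.99908931 -0.01313225]
 [ 0.6405363  -0.03610995 -0.76707843]
 [-0.76685407  0.02272911 -0.64141892]] [-0.01842149 -0.30162734  1.92606272]
top 403.33898496613773 403.33898496613773 325.8966060714458 204.38590813136784 [[-0.01877974 -0.99982018  0.00263249]
 [-0.99131996  0.01827728 -0.13019479]
 [ 0.13012326 -0.00505467 -0.99148494]] [0.02631754 0.53748591 1.0426187 ]
```

View pics/scene0.png

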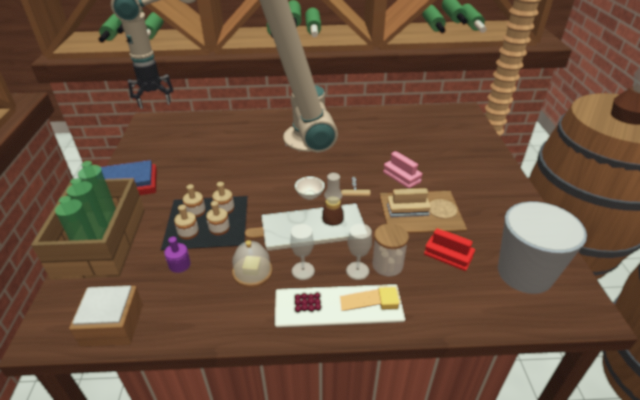

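View pics/top0.png

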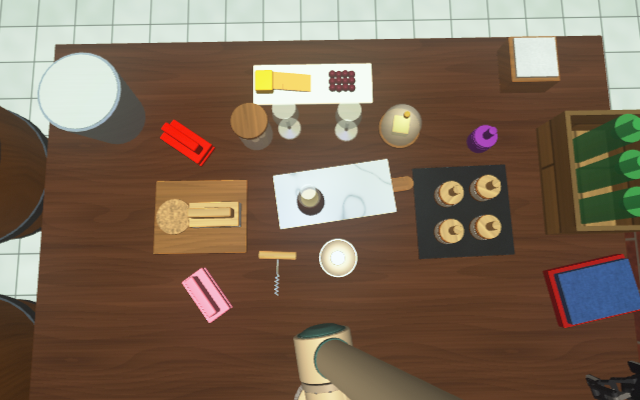

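```bash
cat > h.py <<'E'
import numpy as np, cv2
from rig import manip
def get(n): return manip.get_image(n)
def ray(im,u,v,z):
    d=np.array([(u-im["cx"])/im["fx"],(v-im["cy"])/im["fy"],1.0])
    R=np.array(im["R"]);t=np.array(im["t"]); c=-R.T@t; w=R.T@d
    return c+w*(z-c[2])/w[2]
def proj(im,X):
    p=np.array(im["R"])@np.array(X)+im["t"]; return np.array([im["fx"]*p[0]/p[2]+im["cx"],im["fy"]*p[1]/p[2]+im["cy"]])
def crop(im,x0,y0,x1,y1,k,name):
    cv2.imwrite("pics/"+name,cv2.resize(im["color"][y0:y1,x0:x1,::-1],None,fx=k,fy=k,interpolation=cv2.INTER_CUBIC))
E
python3 - <<'E'
from h import *
t=get("top");s=get("scene")
crop(t,140,80,300,270,3.1,"t_rest.png") 
crop(t,260,80,420,270,3.1,"t_board.png")
crop(t,400,110,530,270,3.7,"t_mat.png")
crop(s,150,130,480,290,2.4,"s_mid.png")
E
```

```text
(no output)
```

View pics/t_rest.png

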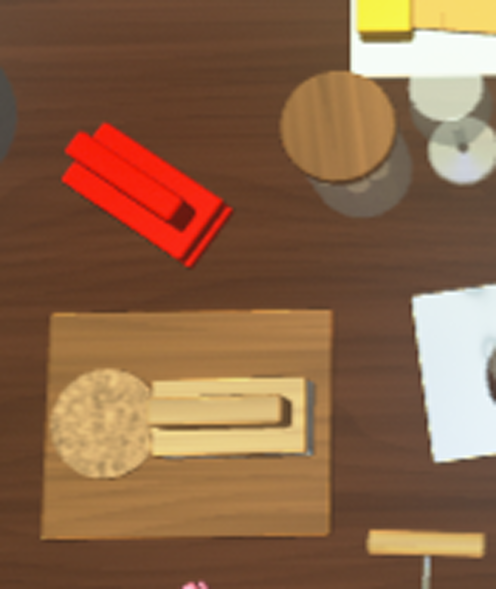

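View pics/t_board.png

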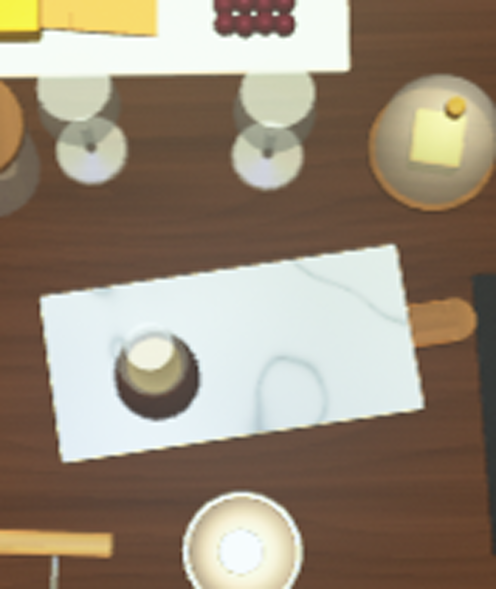

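View pics/t_mat.png

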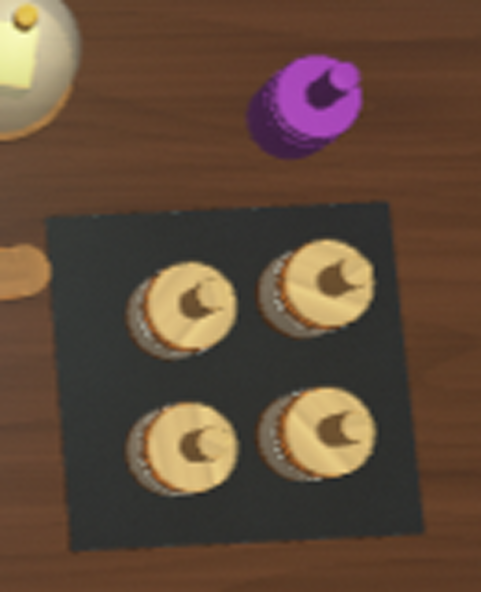

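View pics/s_mid.png

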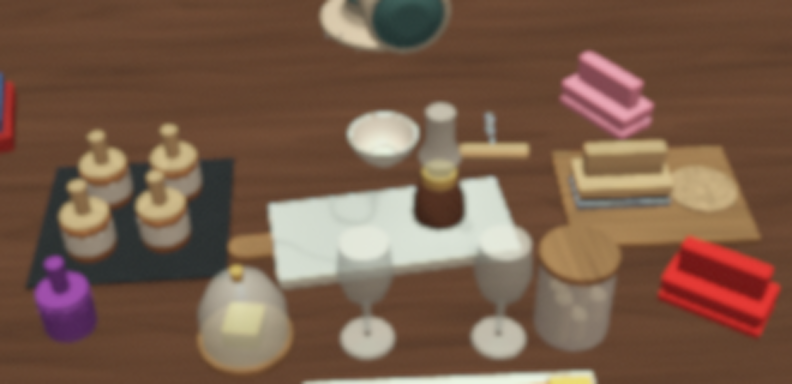

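```bash
cat >> h.py <<'E'
def blobs(im,lo,hi,box,minA,close=3):
    x0,y0,x1,y1=box
    k=4
    c=cv2.resize(im["color"][y0:y1,x0:x1],None,fx=k,fy=k,interpolation=cv2.INTER_LINEAR)
    h=cv2.cvtColor(c,cv2.COLOR_RGB2HSV)
    m=cv2.inRange(h,lo,hi)
    m=cv2.morphologyEx(m,cv2.MORPH_OPEN,np.ones((5,5)))
    m=cv2.morphologyEx(m,cv2.MORPH_CLOSE,np.ones((close,close)))
    cs,_=cv2.findContours(m,cv2.RETR_EXTERNAL,cv2.CHAIN_APPROX_NONE)
    out=[]
    for q in cs:
        if cv2.contourArea(q)/k/k>minA:
            out.append(((q[:,0,:].astype(float)+0.5)/k-0.5+[x0,y0]))
    return out
def wpts(im,pts,z): return np.array([ray(im,u,v,z)[:2] for u,v in pts],np.float32)
E
python3 - <<'E'
from h import *
t=get("top")
hsv=cv2.cvtColor(t["color"],cv2.COLOR_RGB2HSV)
for n,p in dict(marble=(370,180),slab=(165,245),coaster=(173,217),ridge=(210,212),blk=(220,224),gap=(220,206),lid=(447,190),matp=(430,240),wood=(300,300),corkt=(250,120)).items(): print(n,hsv[p[1],p[0]])
for q in blobs(t,(60,0,150),(130,70,255),(265,150,405,235),2000,41):
    r=cv2.minAreaRect(wpts(t,q,0.02)); print("board",r, cv2.boxPoints(r).round(3).tolist())
for q in blobs(t,(0,0,0),(179,255,75),(400,155,530,270),3000,41):
    r=cv2.minAreaRect(wpts(t,q,0.005)); print("mat",r)
E
```

```text
marble [ 83  13 236]
slab [ 16 149 168]
coaster [ 18 121 203]
ridge [ 21 110 221]
blk [ 22 106 232]
gap [ 20 110 224]
lid [ 20 108 222]
matp [40 15 51]
wood [ 12 140 100]
corkt [ 16 143 161]
board ((0.570464015007019, -0.0057546645402908325), (0.14661185443401337, 0.3172793686389923), 7.556980609893799) [[0.47699999809265137, 0.1420000046491623], [0.5189999938011169, -0.17299999296665192], [0.6639999747276306, -0.15299999713897705], [0.621999979019165, 0.16099999845027924]]
mat ((0.5182598233222961, -0.3582591414451599), (0.2519300878047943, 0.2633668780326843), 1.6964237689971924)
```

```bash
python3 - <<'E'
from h import *
t=get("top");s=get("scene")
for q in blobs(t,(10,60,135),(30,200,255),(140,165,255,265),2000,9):
    r=cv2.minAreaRect(wpts(t,q,0.015)); print("slab",r, cv2.boxPoints(r).round(3).tolist())
for q in blobs(t,(18,60,190),(30,140,255),(140,165,255,265),100,9):
    print("light",q.min(0),q.max(0),cv2.minAreaRect(q.astype(np.float32)))
def knobtop(): pass
for q in blobs(t,(15,60,170),(28,150,255),(410,165,525,255),80,25):
    w=wpts(t,q,0.067); c,r=cv2.minEnclosingCircle(w); print("lid",np.round(c,4),round(r,4),q.mean(0).round(1), cv2.minAreaRect(w)[1])
# brown lamp base
for q in blobs(t,(0,0,0),(179,255,110),(285,165,340,225),80,9):
    w=wpts(t,q,0.03); print("lamp",cv2.minEnclosingCircle(w),q.min(0),q.max(0))
crop(s,170,170,260,245,8,"s_jars.png")
crop(s,380,180,470,240,8,"s_rest.png")
crop(t,150,170,255,260,7,"t_rest2.png")
E
```

```text
slab ((0.5152304172515869, 0.35696977376937866), (0.2486671507358551, 0.20022131502628326), 89.65090942382812) [[0.414000004529953, 0.2329999953508377], [0.6150000095367432, 0.23199999332427979], [0.6159999966621399, 0.48100000619888306], [0.41600000858306885, 0.4819999933242798]]
light [157.125 198.875] [237.875 233.125] ((197.5, 216.0), (34.25, 80.75), 90.0)
lid [ 0.4608 -0.3047] 0.0313 [451.1 230.5] (0.05985036864876747, 0.06007811427116394)
lid [ 0.4693 -0.401 ] 0.0308 [488.3 226.1] (0.060074541717767715, 0.06064346432685852)
lid [ 0.5599 -0.3107] 0.0312 [451.1 192.1] (0.060322217643260956, 0.06000395491719246)
lid [ 0.575  -0.4087] 0.0316 [488.4 186.1] (0.05946509167551994, 0.06012960150837898)
lamp ((0.5477502942085266, 0.05775735527276993), 0.03596615791320801) [297.375 193.125] [323.375 214.375]
lamp ((0.6385530233383179, 0.0613720640540123), 0.0661129578948021) [284.625 164.625] [332.625 172.375]
```

View pics/s_jars.png

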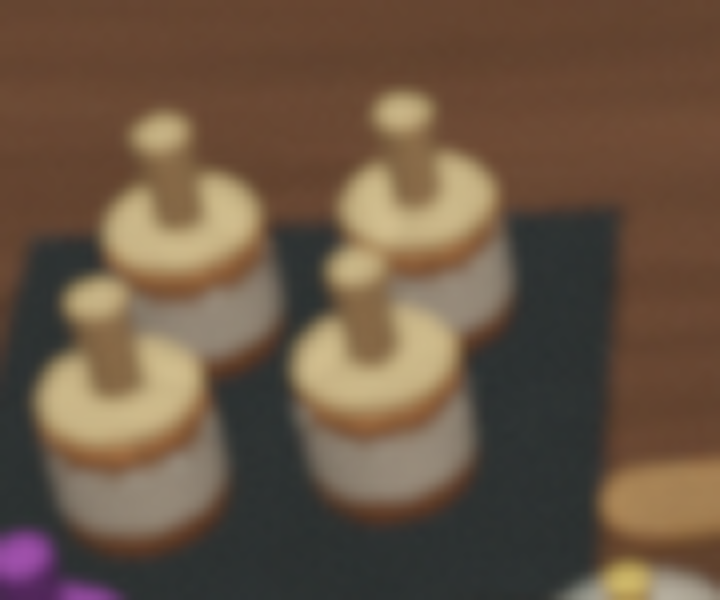

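View pics/s_rest.png

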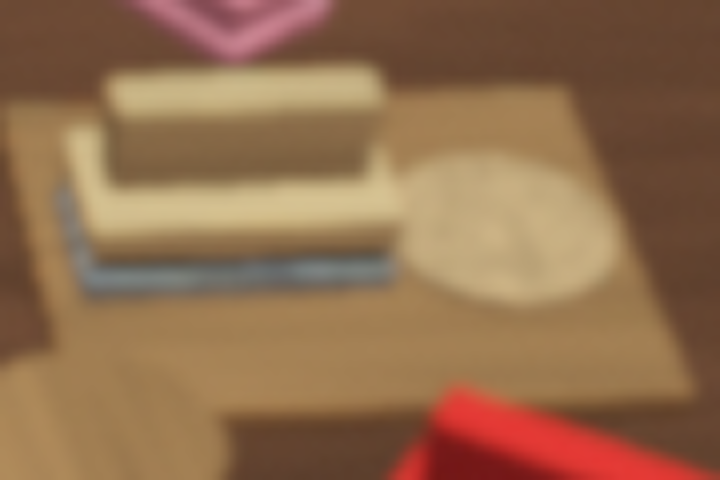

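View pics/t_rest2.png

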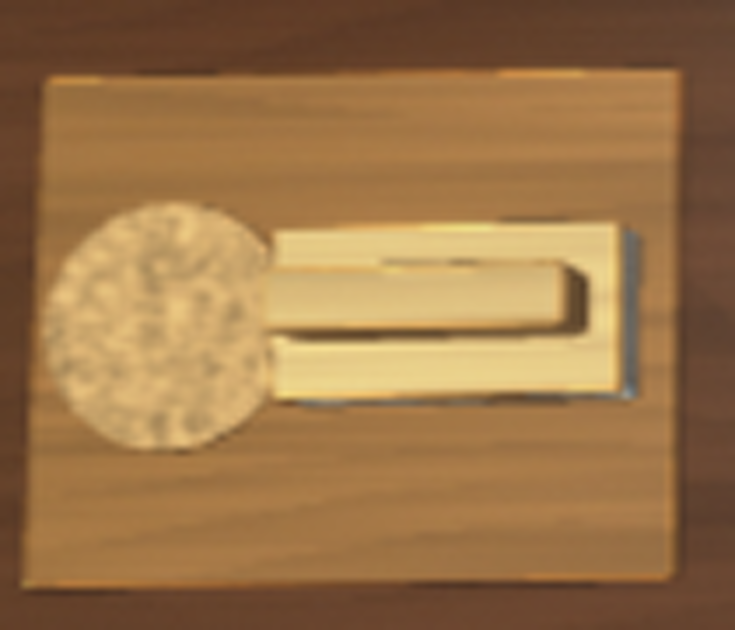

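```bash
python3 - <<'E'
from h import *
t=get("top");s=get("scene")
f=lambda x,y:((x+.5)/7-.5+150,(y+.5)/7-.5+170)
g=lambda x,y:((x+.5)/8-.5+380,(y+.5)/8-.5+180)
print("coaster",ray(t,*f(168,325),0.02), [ray(t,*f(*p),0.02).round(4)[:2] for p in((45,325),(168,200),(168,450))])
print("base",[ray(t,*f(*p),0.055).round(4)[:2] for p in((275,230),(620,222),(622,393),(275,398))])
print("ridge",[ray(t,*f(*p),0.099).round(4)[:2] for p in((266,268),(565,262),(562,328),(266,332))])
print("ridge scene",[ray(s,*g(*p),0.099).round(4)[:2] for p in((105,75),(382,65),(384,105),(108,115))])
print("coaster scene",[ray(s,*g(*p),0.02).round(4)[:2] for p in((398,220),(620,235),(480,150),(530,303))])
k=lambda x,y:((x+.5)/8-.5+170,(y+.5)/8-.5+170)
print("knobs scene",[ray(s,*k(*p),0.113).round(4)[:2] for p in((162,133),(403,113),(96,298),(356,268))])
# knob tops in top: crop t_mat 3.7
m=lambda x,y:((x+.5)/3.7-.5+400,(y+.5)/3.7-.5+110)
print("knobs top",[ray(t,*m(*p),0.113).round(4)[:2] for p in((358,431),(212,443),(358,280),(212,294))])
crop(s,300,160,400,280,5,"s_lamp.png");crop(t,260,90,360,230,4.2,"t_lamp.png")
E
```

```text
coaster [0.5158526  0.42756049 0.02      ] [array([0.5167, 0.4749]), array([0.5646, 0.429 ]), array([0.4677, 0.4261])]
base [array([0.5471, 0.3755]), array([0.5477, 0.2464]), array([0.4835, 0.2451]), array([0.484 , 0.3739])]
ridge [array([0.5271, 0.3635]), array([0.5273, 0.2566]), array([0.5036, 0.2573]), array([0.5041, 0.3629])]
ridge scene [array([0.5088, 0.2569]), array([0.5087, 0.3698]), array([0.5347, 0.3645]), array([0.5348, 0.2536])]
coaster scene [array([0.513 , 0.3873]), array([0.5279, 0.4767]), array([0.4688, 0.4331]), array([0.5682, 0.4283])]
knobs scene [array([ 0.4745, -0.3997]), array([ 0.4666, -0.3033]), array([ 0.5787, -0.4076]), array([ 0.5661, -0.3099])]
knobs top [array([ 0.4659, -0.4021]), array([ 0.4598, -0.3043]), array([ 0.5678, -0.4096]), array([ 0.5601, -0.3105])]
```

View pics/s_lamp.png

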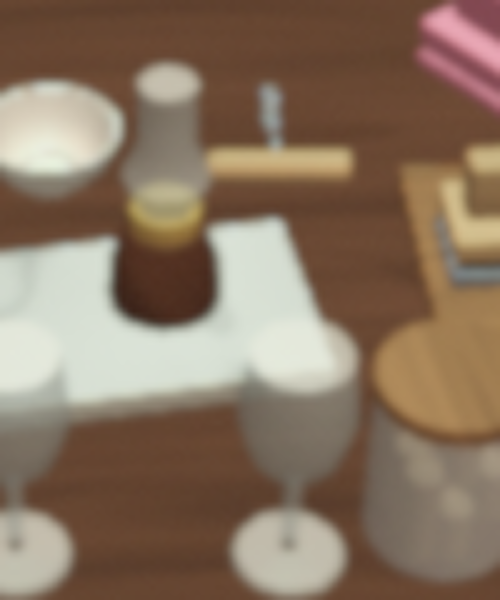

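View pics/t_lamp.png

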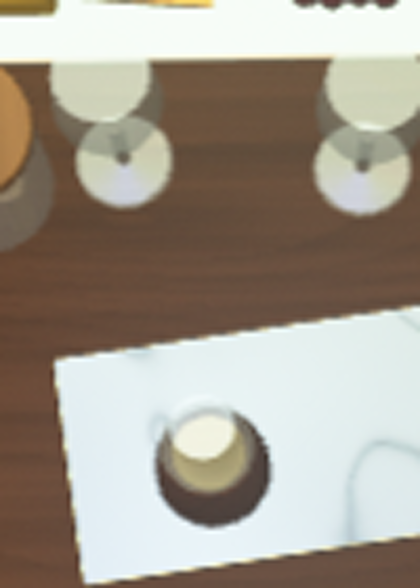

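```bash
python3 - <<'E'
from h import *
t=get("top");s=get("scene")
g=lambda x,y:((x+.5)/5-.5+300,(y+.5)/5-.5+160)
f=lambda x,y:((x+.5)/4.2-.5+260,(y+.5)/4.2-.5+90)
print("rim scene",ray(s,*g(168,82),.19),"rim top",ray(t,*f(205,430),.19),"base top",ray(t,*f(213,468),.027))
print("base bottom scene",ray(s,*g(165,325),.02))
print("base pts", [ray(t,*f(*p),.025).round(3) for p in ((155,468),(271,468),(213,526))])
print("glass feet",ray(t,*f(124,160),.004),ray(t,*f(361,167),.004), ray(s,*g(290,545),.004),ray(s,*g(15,545),.004))
for n,p in dict(bowl=(338,258),dome=(400,126),cj=(252,122)).items(): print(n,ray(t,*p,{'bowl':.045,'dome':.03,'cj':.125}[n]))
E
```

```text
rim scene [0.55161641 0.05935091 0.19      ] rim top [0.54694025 0.05662212 0.19      ] base top [0.54879132 0.05803465 0.027     ]
base bottom scene [0.58265089 0.05767318 0.02      ]
base pts [array([0.55 , 0.095, 0.025]), array([0.548, 0.021, 0.025]), array([0.512, 0.059, 0.025])]
glass feet [0.76186605 0.11566754 0.004     ] [ 0.75415731 -0.04330555  0.004     ] [0.76164873 0.11840048 0.004     ] [ 0.7531342  -0.04317982  0.004     ]
bowl [ 0.39532417 -0.01248389  0.045     ]
dome [ 0.75267043 -0.19203546  0.03      ]
cj [0.73831778 0.19854855 0.125     ]
```

Candidates in the top view:
- **Block:** pale wood at (213,214). Look-alikes are red at (187,143) and pink at (207,294).
- **Jars:** amber at (450,193), (486,187), (451,231) and (487,227). The look-alike is purple at (483,138).
- **Lamp:** the only one, at (311,198).

The crops confirm the pale block on the slab, the four amber jars on the mat and the lamp on the marble.

Now I move above the lamp and turn the jaws to lie along x.

Call:
move_arm(
  series=[
    [[0.0197,0.0306,0.002,0,0,0.0649,0.07],[0.0197,0.0306,0.002,0,0,0.0649,0.07],[0.0197,0.0306,0.002,0,0,0.0649,0.07],[0.0197,0.0306,0.002,0,0,0.0649,0.07],[0.0197,0.0306,0.002,0,0,0.0649,0.07],[0.0197,0.0306,0.002,0,0,0.0649,0.07],[0.0197,0.0306,0.002,0,0,0.0649,0.07],[0.0197,0.0306,0.002,0,0,0.0649,0.07],[0.0197,0.0306,0.002,0,0,0.0649,0.07],[0.0197,0.0306,0.002,0,0,0.0649,0.07],[0.0197,0.0306,0.002,0,0,0.0649,0.07],[0.0197,0.0306,0.002,0,0,0.0649,0.07],[0.0197,0.0306,0.002,0,0,0.0649,0.07],[0.0197,0.0306,0.002,0,0,0.0649,0.07],[0.0197,0.0306,0.002,0,0,0.0649,0.07],[0.0197,0.0306,0.002,0,0,0.0649,0.07],[0.0197,0.0306,0.002,0,0,0.0649,0.07],[0.0197,0.0306,0.002,0,0,0.0649,0.07],[0.0197,0.0306,0.002,0,0,0.0649,0.07],[0.0197,0.0306,0.002,0,0,0.0649,0.07]],
  ],
  newtons=30,
)

```text
clock: 2.22
position: [0.5496, 0.0601, 0.2826]
ee_rot: [0.0, 0.706, 0.708, 0.0]
contact_force: [1.0, 0.1, -0.2]
width: 0.0699
```

Call:
move_arm(
  series=[
    [[-0.001,-0.002,0,0,0,0,0.07],[0,0,-0.02,0,0,0,0.07],[0,0,-0.02,0,0,0,0.07],[0,0,-0.02,0,0,0,0.07],[0,0,-0.02,0,0,0,0.07],[0,0,-0.02,0,0,0,0.07],[0,0,-0.018,0,0,0,0.07],[0,0,0,0,0,0,0.07],[0,0,0,0,0,0,0.07]],
  ],
)

```text
clock: 2.97
position: [0.5472, 0.0559, 0.1638]
ee_rot: [-0.001, 0.707, 0.707, -0.001]
contact_force: [0.8, 1.1, 0.6]
width: 0.0699
```

```bash
python3 - <<'E'
from h import *
print(manip.get_state()['position'])
s=get("scene");t=get("top")
a=cv2.resize(s["color"][150:260,290:400,::-1],(400,400),interpolation=cv2.INTER_CUBIC);b=cv2.resize(t["color"][130:240,260:370,::-1],(400,400),interpolation=cv2.INTER_CUBIC)
cv2.imwrite("pics/l1.png",np.hstack([a,b]))
E
```

```text
[0.54723267 0.05592574 0.16379776]
```

View pics/l1.png

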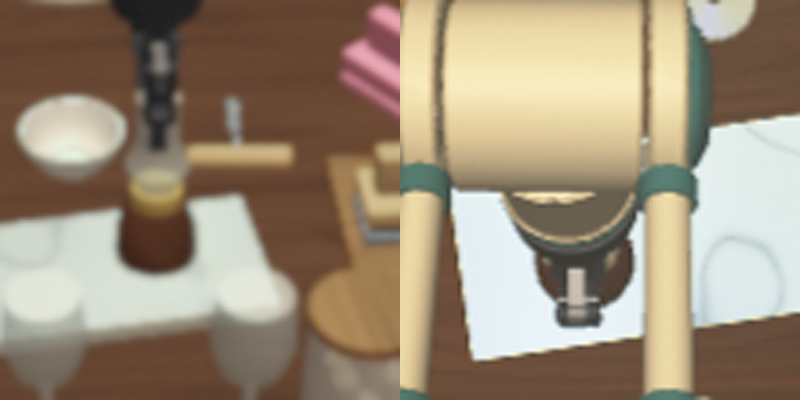

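The fingers straddle the tube: gripper at about (158,110) in the left crop, with the lamp centred below it. I close the jaws.

Call:
move_arm(
  series=[
    [[0.001,0.002,0,0,0,0,0.07],[0,0,0,0,0,0,0.03],[0,0,0,0,0,0,0.03],[0,0,0,0,0,0,0.03],[0,0,0,0,0,0,0.03],[0,0,0,0,0,0,0.03],[0,0,0,0,0,0,0.03],[0,0,0,0,0,0,0.03]],
  ],
  newtons=40,
)

```text
clock: 3.73
position: [0.5495, 0.0583, 0.1652]
ee_rot: [0.001, 0.707, 0.707, 0.001]
contact_force: [0.9, -0.1, 5.2]
width: 0.0349
```

Call:
move_arm(
  series=[
    [[0,0,0.01,0,0,0,0.03],[0,0,0.02,0,0,0,0.03],[0,0,0.025,0,0,0,0.03],[0,0,0.025,0,0,0,0.03],[0,0,0.025,0,0,0,0.03],[0,0,0.025,0,0,0,0.03],[0,0,0.01,0,0,0,0.03],[0,0,0,0,0,0,0.03]],
  ],
)

```text
clock: 4.4
position: [0.5499, 0.0582, 0.3066]
ee_rot: [0.002, 0.707, 0.707, 0.002]
contact_force: [-0.2, 0.9, -3.2]
width: 0.035
```

Call:
move_arm(
  series=[
    [[-0.002,0.01,0,0,0,0,0.03],[-0.002,0.02,0,0,0,0,0.03],[-0.002,0.025,0,0,0,0,0.03],[-0.002,0.025,0,0,0,0,0.03],[-0.002,0.025,0,0,0,0,0.03],[-0.002,0.025,0,0,0,0,0.03],[-0.002,0.025,0,0,0,0,0.03],[-0.002,0.025,0,0,0,0,0.03],[-0.002,0.025,0,0,0,0,0.03],[-0.002,0.025,0,0,0,0,0.03],[-0.002,0.025,0,0,0,0,0.03],[-0.002,0.025,0,0,0,0,0.03],[-0.002,0.025,0,0,0,0,0.03],[-0.002,0.025,0,0,0,0,0.03],[-0.002,0.025,0,0,0,0,0.03],[-0.003,0.015,0,0,0,0,0.03],[0,0,0,0,0,0,0.03],[0,0,0,0,0,0,0.03]],
  ],
)

```text
clock: 5.9
position: [0.5146, 0.4285, 0.3019]
ee_rot: [-0.0, 0.706, 0.708, -0.002]
contact_force: [0.2, -0.4, -3.6]
width: 0.0352
```

```bash
python3 - <<'E'
from h import *
print(manip.get_state()['position'])
s=get("scene");t=get("top")
a=cv2.resize(s["color"][130:250,380:500,::-1],(400,400),interpolation=cv2.INTER_CUBIC);b=cv2.resize(t["color"][140:260,140:260,::-1],(400,400),interpolation=cv2.INTER_CUBIC)
cv2.imwrite("pics/l2.png",np.hstack([a,b]))
E
```

```text
[0.51461831 0.42853465 0.30193354]
```

View pics/l2.png

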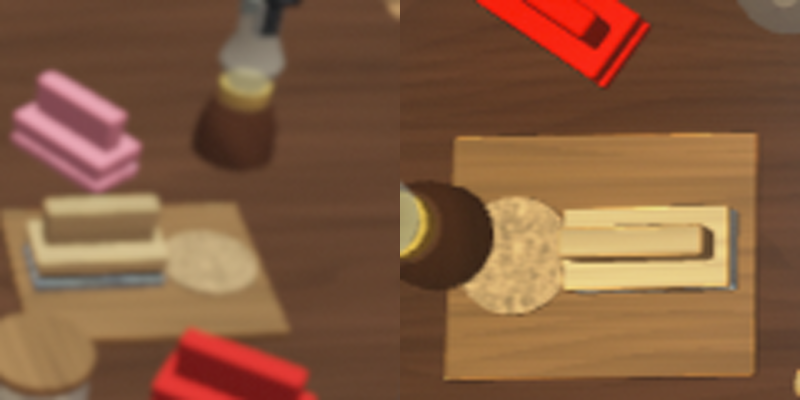

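Call:
move_arm(
  series=[
    [[0.002,0,-0.01,0,0,0,0.03],[0,0,-0.02,0,0,0,0.03],[0,0,-0.02,0,0,0,0.03],[0,0,-0.02,0,0,0,0.03],[0,0,-0.02,0,0,0,0.03],[0,0,-0.02,0,0,0,0.03],[0,0,-0.01,0,0,0,0.03],[0,0,-0.008,0,0,0,0.03],[0,0,0,0,0,0,0.03],[0,0,0,0,0,0,0.03]],
  ],
)

```text
clock: 6.83
position: [0.5183, 0.428, 0.1767]
ee_rot: [0.0, 0.707, 0.707, 0.0]
contact_force: [-0.9, -0.1, -3.8]
width: 0.0349
```

Call:
move_arm(
  series=[
    [[0,0,-0.004,0,0,0,0.03],[0,0,-0.003,0,0,0,0.03],[0,0,0,0,0,0,0.03],[0,0,0,0,0,0,0.03]],
  ],
)

```text
clock: 7.17
position: [0.5179, 0.4283, 0.1696]
ee_rot: [0.0, 0.707, 0.707, 0.0]
contact_force: [0.1, 0.7, -3.2]
width: 0.0351
```

Call:
move_arm(
  series=[
    [[0,0,-0.002,0,0,0,0.03],[0,0,-0.001,0,0,0,0.03],[0,0,-0.001,0,0,0,0.03],[0,0,0,0,0,0,0.03],[0,0,0,0,0,0,0.03]],
  ],
)

```text
clock: 7.58
position: [0.5179, 0.4283, 0.1653]
ee_rot: [0.0, 0.707, 0.707, -0.0]
contact_force: [0.6, 0.0, -3.8]
width: 0.0353
```

Call:
move_arm(
  series=[
    [[0,0,-0.001,0,0,0,0.03],[0,0,-0.001,0,0,0,0.03],[0,0,0,0,0,0,0.03]],
  ],
)

```text
clock: 7.83
position: [0.518, 0.4283, 0.1652]
ee_rot: [0.0, 0.707, 0.707, 0.001]
contact_force: [-1.6, -1.2, 4.8]
width: 0.0351
```

Contact shows +4.8 N at the expected height, so I release and rise.

Call:
move_arm(
  series=[
    [[0,0,0,0,0,0,0.06],[0,0,0,0,0,0,0.06],[0,0,0,0,0,0,0.06],[0,0,0,0,0,0,0.06],[0,0,0,0,0,0,0.06],[0,0,0.01,0,0,0,0.06],[0,0,0.02,0,0,0,0.06],[0,0,0.02,0,0,0,0.06],[0,0,0.02,0,0,0,0.06],[0,0,0.02,0,0,0,0.06],[0,0,0.02,0,0,0,0.06],[0,-0.03,0,0,0,0,0.06],[0,-0.03,0,0,0,0,0.06],[0,-0.03,0,0,0,0,0.06],[0,-0.028,0,0,0,0,0.06],[0,0,0,0,0,0,0.06]],
  ],
)

```text
clock: 9.17
position: [0.5178, 0.3055, 0.2746]
ee_rot: [0.002, 0.708, 0.706, -0.001]
contact_force: [0.5, -1.0, 0.8]
width: 0.0602
```

```bash
python3 - <<'E'
from h import *
print(manip.get_state()['position'])
s=get("scene");t=get("top")
a=cv2.resize(s["color"][130:250,380:500,::-1],(400,400),interpolation=cv2.INTER_CUBIC);b=cv2.resize(t["color"][140:260,140:260,::-1],(400,400),interpolation=cv2.INTER_CUBIC)
cv2.imwrite("pics/l3.png",np.hstack([a,b]))
E
```

```text
[0.51783706 0.3055275  0.2746323 ]
```

View pics/l3.png

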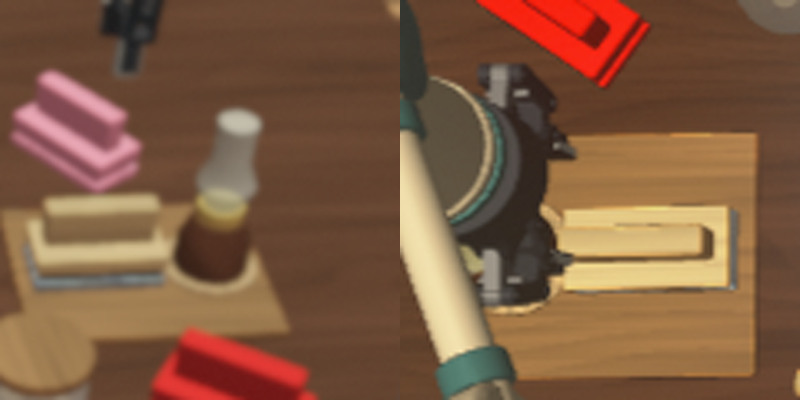

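The lamp stands centred on the coaster: base at (215,245) in the left crop, coaster rim visible around it. Next I descend to the pale block.

Call:
move_arm(
  series=[
    [[0,0.002,-0.025,0,0,0,0.06],[0,0,-0.03,0,0,0,0.06],[0,0,-0.03,0,0,0,0.06],[0,0,-0.03,0,0,0,0.06],[0,0,-0.03,0,0,0,0.06],[0,0,-0.02,0,0,0,0.06],[0,0,-0.015,0,0,0,0.06],[0,0,-0.01,0,0,0,0.06],[0,0,-0.006,0,0,0,0.06],[0,0,0,0,0,0,0.06],[0,0,0,0,0,0,0.06],[0,0,0,0,0,0,0.06]],
  ],
)

```text
clock: 10.27
position: [0.5188, 0.3129, 0.0785]
ee_rot: [0.0, 0.707, 0.707, 0.001]
contact_force: [-0.2, 0.4, -0.0]
width: 0.0601
```

```bash
python3 - <<'E'
from h import *
print(manip.get_state()['position'])
s=get("scene");t=get("top")
a=cv2.resize(s["color"][150:250,380:480,::-1],(400,400),interpolation=cv2.INTER_CUBIC);b=cv2.resize(t["color"][160:260,150:250,::-1],(400,400),interpolation=cv2.INTER_CUBIC)
cv2.imwrite("pics/l4.png",np.hstack([a,b]))
E
```

```text
[0.51878973 0.31285719 0.07850328]
```

View pics/l4.png

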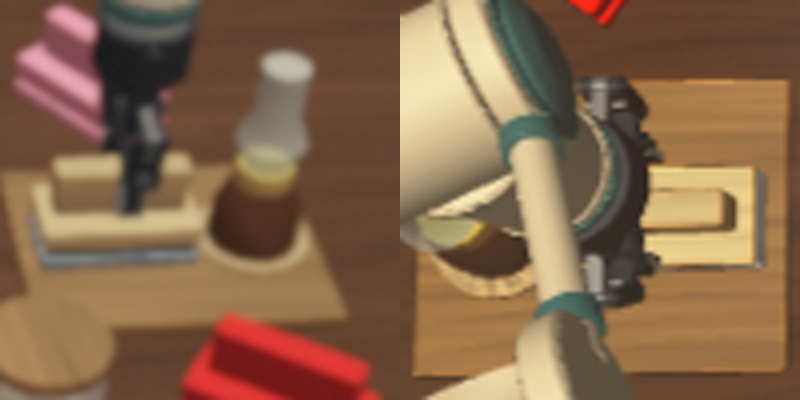

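The fingers straddle the ridge at about (130,180) in the left crop.

Call:
move_arm(
  series=[
    [[-0.001,-0.003,-0.003,0,0,0,0.06],[0,0,0,0,0,0,0.06],[0,0,0,0,0,0,0.015],[0,0,0,0,0,0,0.015],[0,0,0,0,0,0,0.015],[0,0,0,0,0,0,0.015],[0,0,0,0,0,0,0.015],[0,0,0,0,0,0,0.015],[0,0,0,0,0,0,0.015],[0,0,0,0,0,0,0.015],[0,0,0,0,0,0,0.015]],
  ],
  newtons=70,
)

```text
clock: 11.28
position: [0.5169, 0.3092, 0.0744]
ee_rot: [0.0, 0.707, 0.707, 0.0]
contact_force: [-0.9, 0.2, 0.4]
width: 0.0229
```

```bash
python3 - <<'E'
from h import *
st=manip.get_state();print(st['position'],st['contact_force'],st['moment'],st['width'])
E
```

```text
[0.5169468  0.30921046 0.07436283] [-0.91005198  0.19677822  0.40589544] [-0.09198645 -0.03179794 -0.03702539] 0.02285961911175643
```

Call:
move_arm(
  series=[
    [[0,0,0.01,0,0,0,0.015],[0,0,0.025,0,0,0,0.015],[0,0,0.03,0,0,0,0.015],[0,0,0.03,0,0,0,0.015],[0,0,0.025,0,0,0,0.015],[0.0044,-0.0275,0,0,0,0,0.015],[0.0044,-0.0275,0,0,0,0,0.015],[0.0044,-0.0275,0,0,0,0,0.015],[0.0044,-0.0275,0,0,0,-0.11,0.015],[0.0044,-0.0275,0,0,0,-0.11,0.015],[0.0044,-0.0275,0,0,0,-0.11,0.015],[0.0044,-0.0275,0,0,0,-0.11,0.015],[0.0044,-0.0275,0,0,0,-0.11,0.015],[0.0044,-0.0275,0,0,0,-0.11,0.015],[0.0044,-0.0275,0,0,0,-0.11,0.015],[0.0044,-0.0275,0,0,0,-0.11,0.015],[0.0044,-0.0275,0,0,0,-0.11,0.015],[0.0044,-0.0275,0,0,0,-0.11,0.015],[0.0044,-0.0275,0,0,0,-0.11,0.015]],
  ],
)

```text
clock: 12.87
position: [0.5782, -0.077, 0.1945]
ee_rot: [-0.0, 0.984, 0.177, -0.0]
contact_force: [0.7, 0.6, -2.5]
width: 0.0233
```

Call:
move_arm(
  series=[
    [[0.004,-0.02,0,0,0,-0.11,0.015],[0.004,-0.02,0,0,0,-0.1,0.015],[0,-0.01,0,0,0,0,0.015],[0,0,0,0,0,0,0.015],[0,0,0,0,0,0,0.015]],
  ],
)

```text
clock: 13.28
position: [0.586, -0.1253, 0.1942]
ee_rot: [-0.001, 0.997, 0.076, -0.0]
contact_force: [-0.9, 0.1, -2.5]
width: 0.0232
```

```bash
cat >>h.py <<'E'
BC=np.array([0.5705,-0.0057]);BA=np.array([-0.1325,0.9912])
def bd(p): d=np.array(p[:2])-BC; return np.array([d@BA, d@np.array([-BA[1],BA[0]])]).round(4)
def st():
    s=manip.get_state(); from scipy.spatial.transform import Rotation as Ro
    w,x,y,z=s['ee_rot']; M=Ro.from_quat([x,y,z,w]).as_matrix()
    print(s['clock'],s['position'].round(4),"board",bd(s['position']),"jaw deg",round(float(np.degrees(np.arctan2(M[1,1],M[0,1]))),1),"zdir",M[:,2].round(3),"F",s['contact_force'].round(1),"M",s['moment'].round(2),s['width'].round(4))
E
python3 - <<'E'
from h import *
st()
s=get("scene");t=get("top")
a=cv2.resize(s["color"][130:290,240:400,::-1],(400,400),interpolation=cv2.INTER_CUBIC);b=cv2.resize(t["color"][110:270,270:430,::-1],(400,400),interpolation=cv2.INTER_CUBIC)
cv2.imwrite("pics/l5.png",np.hstack([a,b]))
E
```

```text
Traceback (most recent call last):
  File "h.py", line 32, in st
    print(s['clock'],s['position'].round(4),"board",bd(s['position']),"jaw deg",round(float(np.degrees(np.arctan2(M[1,1],M[0,1]))),1),"zdir",M[:,2].round(3),"F",s['contact_force'].round(1),"M",s['moment'].round(2),s['width'].round(4))
                                                                                                                                                                                                                      ^^^^^^^^^^^^^^^^
AttributeError: 'float' object has no attribute 'round'
```

```bash
sed -i "s/s\['width'\].round(4)/round(s['width'],4)/" h.py
python3 - <<'E'
from h import *
st()
s=get("scene");t=get("top")
a=cv2.resize(s["color"][130:290,240:400,::-1],(400,400),interpolation=cv2.INTER_CUBIC);b=cv2.resize(t["color"][110:270,270:430,::-1],(400,400),interpolation=cv2.INTER_CUBIC)
cv2.imwrite("pics/l5.png",np.hstack([a,b]))
E
```

```text
13.2833 [ 0.586  -0.1253  0.1942] board [-0.1206  0.0005] jaw deg -81.3 zdir [-0.001  0.001 -1.   ] F [-0.9  0.1 -2.5] M [ 0.05  0.03 -0.04] 0.0232
```

View pics/l5.png

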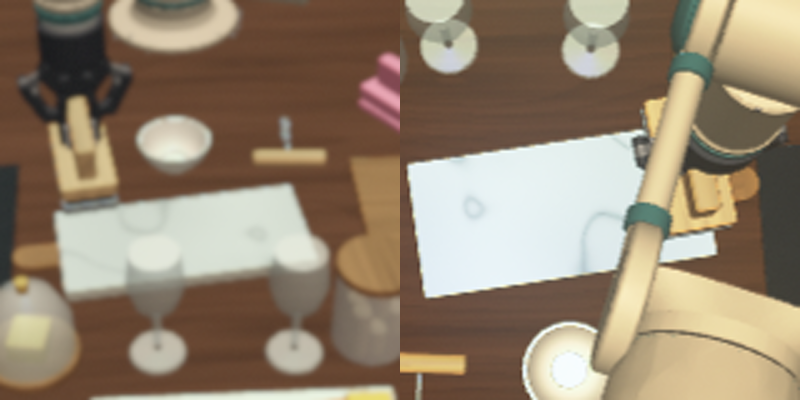

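The block hangs over the handle end, and the jaw angle of -81° matches the board axis.

Call:
move_arm(
  series=[
    [[0.001,-0.007,-0.01,0,0,-0.019,0.015],[0,0,-0.025,0,0,0,0.015],[0,0,-0.025,0,0,0,0.015],[0,0,-0.025,0,0,0,0.015],[0,0,-0.015,0,0,0,0.015],[0,0,-0.006,0,0,0,0.015],[0,0,0,0,0,0,0.015],[0,0,0,0,0,0,0.015],[0,0,0,0,0,0,0.015]],
  ],
)

```text
clock: 14.13
position: [0.5886, -0.1329, 0.0895]
ee_rot: [0.001, 0.998, 0.066, 0.001]
contact_force: [0.5, -0.5, -1.2]
width: 0.0233
```

```bash
python3 - <<'E'
from h import *
st()
E
```

```text
14.1333 [ 0.5886 -0.1329  0.0895] board [-0.1285 -0.0011] jaw deg -82.4 zdir [ 0.002 -0.001 -1.   ] F [ 0.5 -0.5 -1.2] M [-0.04  0.06  0.  ] 0.0233
```

Call:
move_arm(
  series=[
    [[0,0,-0.004,0,0,0,0.015],[0,0,-0.003,0,0,0,0.015],[0,0,-0.002,0,0,0,0.015],[0,0,0,0,0,0,0.015],[0,0,0,0,0,0,0.015]],
  ],
)

```text
clock: 14.55
position: [0.5877, -0.1328, 0.0797]
ee_rot: [0.0, 0.998, 0.066, 0.0]
contact_force: [0.3, -0.7, -0.1]
width: 0.0232
```

Call:
move_arm(
  series=[
    [[0,0,-0.001,0,0,0,0.015],[0,0,-0.001,0,0,0,0.015],[0,0,0,0,0,0,0.015]],
  ],
)

```text
clock: 14.8
position: [0.5877, -0.1328, 0.0776]
ee_rot: [0.0, 0.998, 0.066, 0.0]
contact_force: [-1.4, 0.5, 2.0]
width: 0.0235
```

Call:
move_arm(
  series=[
    [[0,0,-0.001,0,0,0,0.015],[0,0,-0.001,0,0,0,0.015],[0,0,0,0,0,0,0.015]],
  ],
)

```text
clock: 15.05
position: [0.5877, -0.1328, 0.0755]
ee_rot: [0.0, 0.998, 0.066, 0.0]
contact_force: [-0.2, -0.5, 4.0]
width: 0.0229
```

Call:
move_arm(
  series=[
    [[0,0,0,0,0,0,0.015],[0,0,0,0,0,0,0.015],[-0.0005,0.004,0,0,0,0,0.015],[-0.0011,0.008,0,0,0,0,0.015],[-0.0011,0.008,0,0,0,0,0.015],[-0.0011,0.008,0,0,0,0,0.015],[-0.0011,0.008,0,0,0,0,0.015],[-0.0011,0.008,0,0,0,0,0.015],[-0.0011,0.008,0,0,0,0,0.015],[-0.0011,0.008,0,0,0,0,0.015],[-0.0011,0.008,0,0,0,0,0.015]],
  ],
)

```text
clock: 15.97
position: [0.5781, -0.064, 0.0754]
ee_rot: [0.0, 0.998, 0.066, 0.0]
contact_force: [0.6, -3.0, 3.7]
width: 0.023
```

```bash
python3 - <<'E'
from h import *
st()
E
```

```text
15.9667 [ 0.5781 -0.064   0.0754] board [-0.0588  0.0002] jaw deg -82.4 zdir [ 0. -0. -1.] F [ 0.6 -3.   3.7] M [-0.83 -0.08 -0.05] 0.023
```

Call:
move_arm(
  series=[
    [[-0.0011,0.008,0,0,0,0,0.015],[-0.0011,0.008,0,0,0,0,0.015],[-0.0011,0.008,0,0,0,0,0.015],[-0.0011,0.008,0,0,0,0,0.015],[-0.0011,0.008,0,0,0,0,0.015],[-0.0011,0.008,0,0,0,0,0.015],[-0.0011,0.008,0,0,0,0,0.015],[-0.0011,0.008,0,0,0,0,0.015],[-0.0011,0.008,0,0,0,0,0.015],[-0.0011,0.008,0,0,0,0,0.015],[-0.0011,0.008,0,0,0,0,0.015],[-0.0011,0.008,0,0,0,0,0.015],[-0.0011,0.008,0,0,0,0,0.015]],
  ],
)

```text
clock: 17.05
position: [0.5637, 0.04, 0.0753]
ee_rot: [0.0, 0.998, 0.066, -0.0]
contact_force: [0.7, -4.2, 4.1]
width: 0.0228
```

```bash
python3 - <<'E'
from h import *
st()
E
```

```text
17.05 [0.5637 0.04   0.0753] board [0.0462 0.0007] jaw deg -82.4 zdir [-0. -0. -1.] F [ 0.7 -4.2  4.1] M [-0.85 -0.13 -0.03] 0.0228
```

To 0.128: 82 mm more.

Call:
move_arm(
  series=[
    [[-0.0011,0.008,0,0,0,0,0.015],[-0.0011,0.008,0,0,0,0,0.015],[-0.0011,0.008,0,0,0,0,0.015],[-0.0011,0.008,0,0,0,0,0.015],[-0.0011,0.008,0,0,0,0,0.015],[-0.0011,0.008,0,0,0,0,0.015],[-0.0011,0.008,0,0,0,0,0.015],[-0.0011,0.008,0,0,0,0,0.015],[-0.0011,0.008,0,0,0,0,0.015],[-0.0011,0.008,0,0,0,0,0.015],[0,0,0,0,0,0,0.015],[0,0,0,0,0,0,0.015],[0,0,0,0,0,0,0.015],[0,0,0,0,0,0,0.015]],
  ],
)

```text
clock: 18.22
position: [0.5525, 0.1206, 0.0753]
ee_rot: [-0.001, 0.998, 0.065, -0.0]
contact_force: [-0.0, 4.9, 4.3]
width: 0.0229
```

```bash
python3 - <<'E'
from h import *
st()
s=get("scene");t=get("top")
a=cv2.resize(s["color"][130:290,240:400,::-1],(400,400),interpolation=cv2.INTER_CUBIC);b=cv2.resize(t["color"][110:270,240:400,::-1],(400,400),interpolation=cv2.INTER_CUBIC)
cv2.imwrite("pics/l6.png",np.hstack([a,b]))
E
```

```text
18.2167 [0.5525 0.1206 0.0753] board [0.1276 0.0011] jaw deg -82.5 zdir [-0.001  0.003 -1.   ] F [-0.   4.9  4.3] M [0.7  0.09 0.02] 0.0229
```

View pics/l6.png

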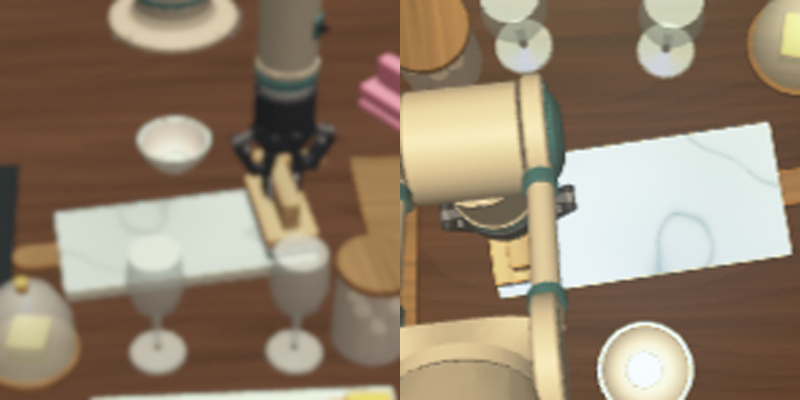

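The block is at the plain end with about 6 N still on it. Lift it and take it home.

Call:
move_arm(
  series=[
    [[0,0,0.01,0,0,0,0.015],[0,0,0.025,0,0,0,0.015],[0,0,0.03,0,0,0,0.015],[0,0,0.03,0,0,0,0.015],[0,0,0.025,0,0,0,0.015],[-0.003,0.005,0,0,0,0.11,0.015],[-0.003,0.005,0,0,0,0.11,0.015],[-0.003,0.005,0,0,0,0.11,0.015],[-0.003,0.01,0,0,0,0.11,0.015],[-0.003,0.01,0,0,0,0.11,0.015],[-0.003,0.015,0,0,0,0.11,0.015],[-0.003,0.015,0,0,0,0.11,0.015],[-0.003,0.015,0,0,0,0.11,0.015],[-0.003,0.015,0,0,0,0.11,0.015],[-0.003,0.015,0,0,0,0.11,0.015],[-0.003,0.02,0,0,0,0.11,0.015],[-0.003,0.02,0,0,0,0.11,0.015],[0,0.02,0,0,0,0.11,0.015],[0,0.014,0,0,0,0.01,0.015],[0,0,0,0,0,0,0.015]],
  ],
)

```text
clock: 19.98
position: [0.5167, 0.3048, 0.1947]
ee_rot: [-0.0, 0.707, 0.707, -0.0]
contact_force: [-0.7, 0.2, -1.5]
width: 0.0234
```

```bash
python3 - <<'E'
from h import *
st()
E
```

```text
19.9833 [0.5167 0.3048 0.1947] board [0.3149 0.0122] jaw deg 0.0 zdir [-0.001 -0.    -1.   ] F [-0.7  0.2 -1.5] M [-0.06 -0.02 -0.02] 0.0234
```

Call:
move_arm(
  series=[
    [[0,0,-0.01,0,0,0,0.015],[0,0,-0.025,0,0,0,0.015],[0,0,-0.025,0,0,0,0.015],[0,0,-0.025,0,0,0,0.015],[0,0,-0.015,0,0,0,0.015],[0,0,-0.01,0,0,0,0.015],[0,0,-0.004,0,0,0,0.015],[0,0,0,0,0,0,0.015],[0,0,0,0,0,0,0.015],[0,0,0,0,0,0,0.015]],
  ],
)

```text
clock: 20.82
position: [0.5179, 0.3034, 0.0825]
ee_rot: [0.001, 0.707, 0.707, 0.001]
contact_force: [1.0, -0.6, -1.1]
width: 0.0235
```

Call:
move_arm(
  series=[
    [[0,0,-0.004,0,0,0,0.015],[0,0,-0.002,0,0,0,0.015],[0,0,-0.001,0,0,0,0.015],[0,0,0,0,0,0,0.015],[0,0,0,0,0,0,0.015]],
  ],
)

```text
clock: 21.23
position: [0.5169, 0.3033, 0.0747]
ee_rot: [0.0, 0.707, 0.707, 0.0]
contact_force: [-1.0, -1.0, 0.2]
width: 0.0229
```

Call:
move_arm(
  series=[
    [[0,0,-0.001,0,0,0,0.015],[0,0,0,0,0,0,0.015],[0,0,0,0,0,0,0.015]],
  ],
)

```text
clock: 21.48
position: [0.5169, 0.3033, 0.0736]
ee_rot: [0.0, 0.707, 0.707, 0.0]
contact_force: [-0.4, -0.3, 1.2]
width: 0.0233
```

Touching. Release, go up, and move aside toward the mat.

Call:
move_arm(
  series=[
    [[0,0,0,0,0,0,0.06],[0,0,0,0,0,0,0.06],[0,0,0,0,0,0,0.06],[0,0,0,0,0,0,0.06],[0,0,0,0,0,0,0.06],[0,0,0.015,0,0,0,0.06],[0,0,0.03,0,0,0,0.06],[0,0,0.035,0,0,0,0.06],[0,0,0.035,0,0,0,0.06],[0,0,0.035,0,0,0,0.06],[0,-0.03,0.035,0,0,0,0.06],[0,-0.035,0,0,0,0,0.06],[0,-0.035,0,0,0,0,0.06],[0,-0.035,0,0,0,0,0.06],[0,-0.035,0,0,0,0,0.06],[0,-0.035,0,0,0,0,0.06],[0,-0.035,0,0,0,0,0.06],[0,-0.035,0,0,0,0,0.06]],
  ],
)

```text
clock: 22.98
position: [0.5166, 0.0295, 0.2551]
ee_rot: [0.0, 0.707, 0.708, 0.0]
contact_force: [1.0, -0.3, 1.1]
width: 0.0597
```

```bash
python3 - <<'E'
from h import *
st()
s=get("scene");t=get("top")
cv2.imwrite("pics/f1s.png",s["color"][:,:,::-1]);cv2.imwrite("pics/f1t.png",t["color"][:,:,::-1])
E
```

```text
22.9833 [0.5166 0.0295 0.2551] board [0.042  0.0488] jaw deg 0.1 zdir [ 0.001 -0.    -1.   ] F [ 1.  -0.3  1.1] M [-0.03 -0.01 -0.05] 0.0597
```

View pics/f1s.png

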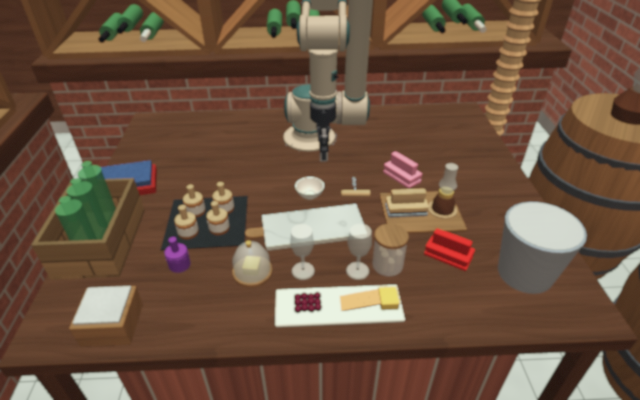

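View pics/f1t.png

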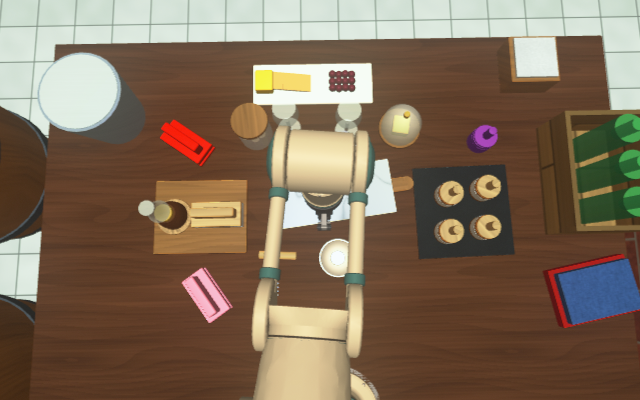

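Lamp stands at (172,213), the block lies at (215,213) on the slab, the board is clear, and the four jars are where they were. First jar is A (451,231).

Call:
move_arm(
  series=[
    [[-0.0055,-0.0334,0,0,0,0,0.05],[-0.0055,-0.0334,0,0,0,0,0.05],[-0.0055,-0.0334,0,0,0,0,0.05],[-0.0055,-0.0334,0,0,0,0,0.05],[-0.0055,-0.0334,0,0,0,0,0.05],[-0.0055,-0.0334,0,0,0,0,0.05],[-0.0055,-0.0334,0,0,0,0,0.05],[-0.0055,-0.0334,0,0,0,0,0.05],[-0.0055,-0.0334,0,0,0,0,0.05],[-0.005,-0.0334,0,0,0,0,0.05],[0,0,-0.03,0,0,0,0.05],[0,0,-0.03,0,0,0,0.05],[0,0,-0.03,0,0,0,0.05],[0,0,-0.02,0,0,0,0.05],[0,0,0,0,0,0,0.05],[0,0,0,0,0,0,0.05]],
  ],
)

```text
clock: 24.42
position: [0.4623, -0.3021, 0.1443]
ee_rot: [-0.001, 0.707, 0.708, 0.0]
contact_force: [1.0, 0.5, -0.1]
width: 0.0502
```

```bash
cat >>h.py <<'E'
def duo(sb,tb,name):
    s=get("scene");t=get("top")
    f=lambda im,b:cv2.resize(im["color"][b[1]:b[1]+b[2],b[0]:b[0]+b[2],::-1],(400,400),interpolation=cv2.INTER_CUBIC)
    cv2.imwrite("pics/"+name,np.hstack([f(s,sb),f(t,tb)]))
E
python3 - <<'E'
from h import *
st(); duo((160,160,100),(410,150,120),"j1.png")
E
```

```text
24.4167 [ 0.4623 -0.3021  0.1443] board [-0.2795  0.1465] jaw deg 0.1 zdir [-0.001  0.002 -1.   ] F [ 1.   0.5 -0.1] M [ 0.01 -0.    0.03] 0.0502
```

View pics/j1.png

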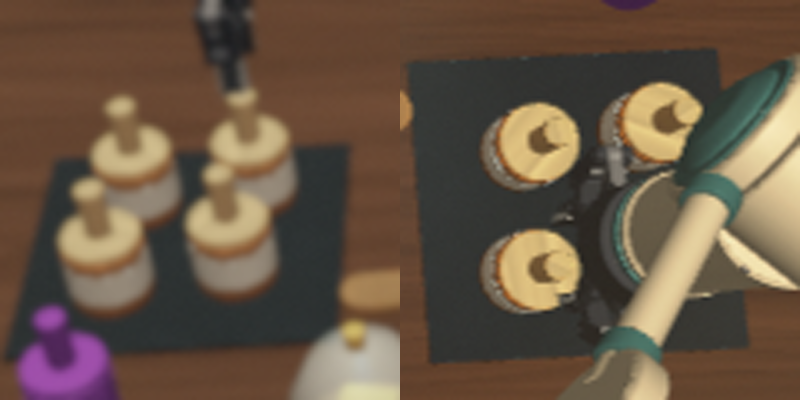

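The gripper sits over jar A's knob at about (238,95) in the left crop, in line with it.

Call:
move_arm(
  series=[
    [[0,-0.002,-0.02,0,0,0,0.05],[0,0,-0.02,0,0,0,0.05],[0,0,-0.015,0,0,0,0.05],[0,0,-0.002,0,0,0,0.05],[0,0,0,0,0,0,0.05],[0,0,0,0,0,0,0.012],[0,0,0,0,0,0,0.012],[0,0,0,0,0,0,0.012],[0,0,0,0,0,0,0.012],[0,0,0,0,0,0,0.012],[0,0,0,0,0,0,0.012],[0,0,0,0,0,0,0.012],[0,0,0,0,0,0,0.012]],
  ],
  newtons=50,
)

```text
clock: 25.6
position: [0.463, -0.3055, 0.0894]
ee_rot: [0.001, 0.707, 0.707, 0.0]
contact_force: [-1.2, 0.4, 6.8]
width: 0.0206
```

Call:
move_arm(
  series=[
    [[0,0,0.01,0,0,0,0.012],[0,0,0.03,0,0,0,0.012],[0,0,0.035,0,0,0,0.012],[0,0,0.035,0,0,0,0.012],[0,0,0.03,0,0,0,0.012],[0.0056,0.02,0,0,0,0,0.012],[0.0056,0.03,0,0,0,0,0.012],[0.0056,0.035,0,0,0,0,0.012],[0.0056,0.035,0,0,0,0,0.012],[0.0056,0.035,0,0,0,0,0.012],[0.0056,0.035,0,0,0,0,0.012],[0.0056,0.035,0,0,0,0,0.012],[0.0056,0.035,0,0,0,0,0.012],[0.0056,0.035,0,0,0,0,0.012],[0.0056,0.035,0,0,0,0,0.012],[0.0056,0.035,0,0,0,0,0.012],[0.0056,0.035,0,0,0,0,0.012],[0,0.01,0,0,0,0,0.012],[0,0,0,0,0,0,0.012],[0,0,0,0,0,0,0.012]],
  ],
)

```text
clock: 27.27
position: [0.529, 0.1052, 0.2277]
ee_rot: [0.0, 0.706, 0.708, -0.001]
contact_force: [-1.2, -0.7, -3.1]
width: 0.0204
```

```bash
python3 - <<'E'
from h import *
st(); duo((270,120,140),(260,120,140),"j2.png")
E
```

```text
27.2667 [0.529  0.1052 0.2277] board [0.1154 0.0264] jaw deg 0.2 zdir [-0.001 -0.001 -1.   ] F [-1.2 -0.7 -3.1] M [-0.02 -0.01  0.01] 0.0204
```

View pics/j2.png

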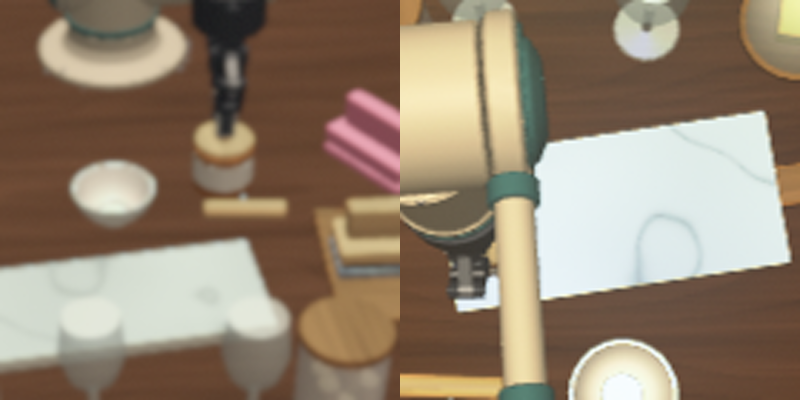

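Call:
move_arm(
  series=[
    [[0.002,0,-0.015,0,0,0,0.012],[0,0,-0.025,0,0,0,0.012],[0,0,-0.025,0,0,0,0.012],[0,0,-0.025,0,0,0,0.012],[0,0,-0.015,0,0,0,0.012],[0,0,-0.008,0,0,0,0.012],[0,0,-0.004,0,0,0,0.012],[0,0,0,0,0,0,0.012],[0,0,0,0,0,0,0.012],[0,0,0,0,0,0,0.012]],
  ],
)

```text
clock: 28.2
position: [0.5327, 0.1049, 0.1123]
ee_rot: [0.001, 0.707, 0.707, 0.001]
contact_force: [-0.1, 0.7, -2.8]
width: 0.0207
```

Call:
move_arm(
  series=[
    [[0,0,-0.003,0,0,0,0.012],[0,0,-0.002,0,0,0,0.012],[0,0,-0.001,0,0,0,0.012],[0,0,0,0,0,0,0.012],[0,0,0,0,0,0,0.012]],
  ],
)

```text
clock: 28.62
position: [0.5316, 0.1052, 0.1049]
ee_rot: [0.0, 0.707, 0.708, -0.0]
contact_force: [-0.0, 0.0, -3.2]
width: 0.0208
```

Call:
move_arm(
  series=[
    [[0,0,-0.001,0,0,0,0.012],[0,0,0,0,0,0,0.012],[0,0,0,0,0,0,0.012]],
  ],
)

```text
clock: 28.87
position: [0.5318, 0.1052, 0.1045]
ee_rot: [0.0, 0.707, 0.707, 0.0]
contact_force: [-2.0, 0.5, 2.0]
width: 0.0205
```

Call:
move_arm(
  series=[
    [[0,0,0,0,0,0,0.05],[0,0,0,0,0,0,0.05],[0,0,0,0,0,0,0.05],[0,0,0,0,0,0,0.05],[0,0,0,0,0,0,0.05],[0,0,0.015,0,0,0,0.05],[0,0,0.03,0,0,0,0.05],[0,0,0.035,0,0,0,0.05],[0,0,0.035,0,0,0,0.05],[0.003,-0.04,0,0,0,0,0.05],[0.003,-0.04,0,0,0,0,0.05],[0.003,-0.04,0,0,0,0,0.05],[0.003,-0.04,0,0,0,0,0.05],[0.003,-0.04,0,0,0,0,0.05],[0.003,-0.04,0,0,0,0,0.05]],
  ],
)

```text
clock: 30.12
position: [0.5495, -0.1367, 0.2191]
ee_rot: [0.0, 0.707, 0.707, 0.0]
contact_force: [0.4, 0.4, 0.4]
width: 0.0498
```

```bash
cat >>h.py <<'E'
def lids(box=(265,150,525,260),z=0.067):
    t=get("top")
    for q in blobs(t,(15,60,170),(28,150,255),box,80,25):
        c0=q.mean(0); zz=0.082 if c0[0]<405 else z
        w=wpts(t,q,zz); c,r=cv2.minEnclosingCircle(w); print("lid",np.round(c,4),"r",round(r,4),"px",c0.round(0),"board",bd(c))
E
python3 - <<'E'
from h import *
st(); lids(); duo((160,120,190),(260,120,260),"j3.png")
E
```

```text
30.1167 [ 0.5495 -0.1367  0.2191] board [-0.1271  0.0382] jaw deg 0.1 zdir [ 0.001 -0.    -1.   ] F [0.4 0.4 0.4] M [ 0.07 -0.03  0.02] 0.0498
lid [0.4056 0.1343] r 0.0404 px [280. 255.] board [0.1606 0.1449]
lid [ 0.4082 -0.1428] r 0.0738 px [386. 250.] board [-0.1143  0.179 ]
lid [ 0.4693 -0.4009] r 0.0309 px [488. 226.] board [-0.3783  0.1527]
lid [0.5291 0.1045] r 0.0315 px [292. 206.] board [0.1147 0.0264]
lid [ 0.6212 -0.2475] r 0.0377 px [426. 171.] board [-0.2464 -0.0182]
lid [ 0.5719 -0.142 ] r 0.0798 px [388. 189.] board [-0.1353  0.0167]
lid [ 0.5755 -0.2981] r 0.1559 px [457. 182.] board [-0.2905  0.0338]
```

View pics/j3.png

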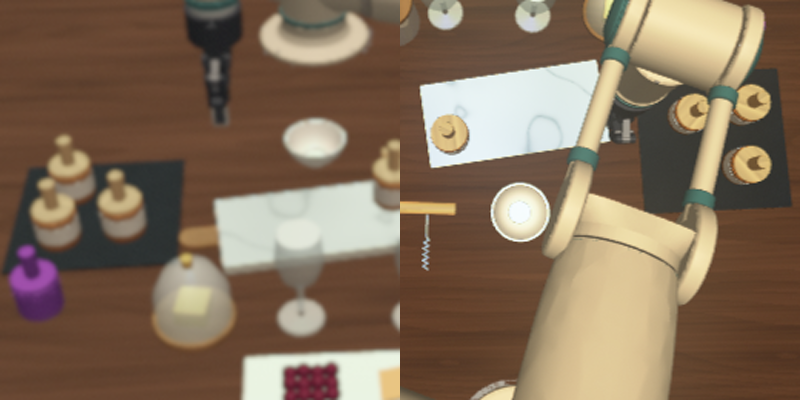

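Jar A stands upright on the marble at (450,133) in the right crop. Next is jar C.

Call:
move_arm(
  series=[
    [[0.0025,-0.035,0,0,0,0,0.05],[0.0025,-0.035,0,0,0,0,0.05],[0.0025,-0.035,0,0,0,0,0.05],[0.0025,-0.035,0,0,0,0,0.05],[0.0015,-0.03,0,0,0,0,0.05],[0,0,0,0,0,0,0.05],[0,0,-0.03,0,0,0,0.05],[0,0,-0.03,0,0,0,0.05],[0,0,-0.015,0,0,0,0.05],[0,0,0,0,0,0,0.05],[0,0,0,0,0,0,0.05]],
  ],
)

```text
clock: 31.18
position: [0.561, -0.3032, 0.1433]
ee_rot: [-0.001, 0.706, 0.708, 0.0]
contact_force: [0.2, 0.5, 0.6]
width: 0.05
```

```bash
python3 - <<'E'
from h import *
st(); duo((160,160,100),(410,150,120),"j4.png")
E
```

```text
31.1833 [ 0.561  -0.3032  0.1433] board [-0.2936  0.0488] jaw deg 0.1 zdir [-0.002  0.002 -1.   ] F [0.2 0.5 0.6] M [ 0.   -0.03  0.03] 0.05
```

View pics/j4.png

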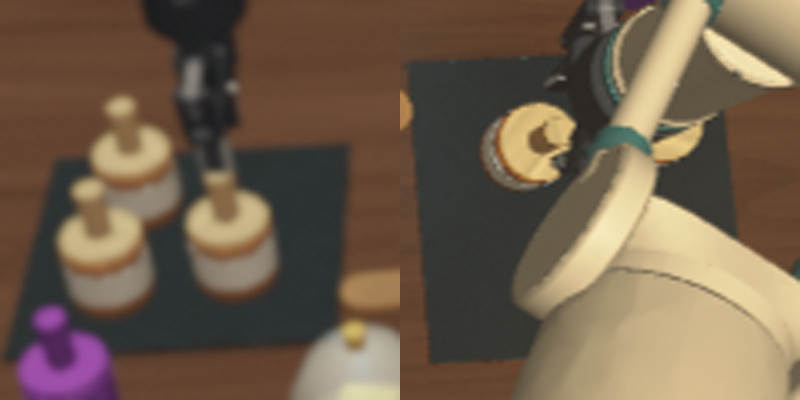

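Call:
move_arm(
  series=[
    [[0.001,-0.007,0,0,0,0,0.05],[0,0,0,0,0,0,0.05],[0,0,-0.02,0,0,0,0.05],[0,0,-0.02,0,0,0,0.05],[0,0,-0.012,0,0,0,0.05],[0,0,-0.002,0,0,0,0.05],[0,0,0,0,0,0,0.05],[0,0,0,0,0,0,0.05]],
  ],
)

```text
clock: 31.95
position: [0.5629, -0.3125, 0.0911]
ee_rot: [0.001, 0.707, 0.707, 0.0]
contact_force: [0.9, -0.2, 0.6]
width: 0.0504
```

Call:
move_arm(
  series=[
    [[0,0,0,0,0,0,0.012],[0,0,0,0,0,0,0.012],[0,0,0,0,0,0,0.012],[0,0,0,0,0,0,0.012],[0,0,0,0,0,0,0.012],[0,0,0,0,0,0,0.012],[0,0,0,0,0,0,0.012],[0,0,0,0,0,0,0.012]],
  ],
)

```text
clock: 32.62
position: [0.5625, -0.3123, 0.091]
ee_rot: [0.001, 0.707, 0.707, 0.0]
contact_force: [-1.5, -0.1, 6.4]
width: 0.0204
```

Call:
move_arm(
  series=[
    [[0,0,0.01,0,0,0,0.012],[0,0,0.03,0,0,0,0.012],[0,0,0.035,0,0,0,0.012],[0,0,0.035,0,0,0,0.012],[0,0,0.03,0,0,0,0.012],[0.0028,0.02,0,0,0,0,0.012],[0.0028,0.03,0,0,0,0,0.012],[0.0028,0.035,0,0,0,0,0.012],[0.0028,0.035,0,0,0,0,0.012],[0.0028,0.035,0,0,0,0,0.012],[0.0028,0.035,0,0,0,0,0.012],[0.0028,0.035,0,0,0,0,0.012],[0.0028,0.035,0,0,0,0,0.012],[0.0028,0.035,0,0,0,0,0.012],[0.0028,0.03,0,0,0,0,0.012],[0,0.023,0,0,0,0,0.012],[0,0,0,0,0,0,0.012],[0,0,0,0,0,0,0.012],[0,0,0,0,0,0,0.012]],
  ],
)

```text
clock: 34.2
position: [0.5898, 0.0358, 0.2296]
ee_rot: [-0.0, 0.707, 0.708, -0.001]
contact_force: [-0.1, 0.2, -3.3]
width: 0.0206
```

```bash
python3 - <<'E'
from h import *
st()
E
```

```text
34.2 [0.5898 0.0358 0.2296] board [ 0.0386 -0.0246] jaw deg 0.1 zdir [-0.001 -0.001 -1.   ] F [-0.1  0.2 -3.3] M [0.   0.02 0.02] 0.0206
```

Call:
move_arm(
  series=[
    [[0,0,-0.015,0,0,0,0.012],[0,0,-0.025,0,0,0,0.012],[0,0,-0.025,0,0,0,0.012],[0,0,-0.025,0,0,0,0.012],[0,0,-0.015,0,0,0,0.012],[0,0,-0.009,0,0,0,0.012],[0,0,-0.004,0,0,0,0.012],[0,0,-0.002,0,0,0,0.012],[0,0,0,0,0,0,0.012],[0,0,0,0,0,0,0.012],[0,0,0,0,0,0,0.012]],
  ],
)

```text
clock: 35.12
position: [0.591, 0.036, 0.1112]
ee_rot: [0.001, 0.707, 0.707, 0.001]
contact_force: [-0.2, -0.8, -1.8]
width: 0.0208
```

Call:
move_arm(
  series=[
    [[0,0,-0.001,0,0,0,0.012],[0,0,0,0,0,0,0.012],[0,0,0,0,0,0,0.012]],
  ],
)

```text
clock: 35.37
position: [0.5902, 0.0362, 0.1093]
ee_rot: [0.0, 0.707, 0.708, 0.0]
contact_force: [-0.3, -1.1, -3.1]
width: 0.0203
```

Call:
move_arm(
  series=[
    [[0,0,-0.0015,0,0,0,0.012],[0,0,-0.001,0,0,0,0.012],[0,0,0,0,0,0,0.012],[0,0,0,0,0,0,0.012]],
  ],
)

```text
clock: 35.7
position: [0.5901, 0.0361, 0.1063]
ee_rot: [-0.0, 0.707, 0.707, -0.0]
contact_force: [-0.1, 0.2, -3.1]
width: 0.0205
```

Call:
move_arm(
  series=[
    [[0,0,-0.001,0,0,0,0.012],[0,0,0,0,0,0,0.012],[0,0,0,0,0,0,0.012]],
  ],
)

```text
clock: 35.95
position: [0.5901, 0.0361, 0.1061]
ee_rot: [0.0, 0.707, 0.707, 0.0]
contact_force: [-2.1, -0.0, 4.6]
width: 0.0207
```

Call:
move_arm(
  series=[
    [[0,0,0,0,0,0,0.05],[0,0,0,0,0,0,0.05],[0,0,0,0,0,0,0.05],[0,0,0,0,0,0,0.05],[0,0,0,0,0,0,0.05],[0,0,0.015,0,0,0,0.05],[0,0,0.03,0,0,0,0.05],[0,0,0.035,0,0,0,0.05],[0,0,0.035,0,0,0,0.05],[-0.01,-0.035,0,0,0,0,0.05],[-0.01,-0.035,0,0,0,0,0.05],[-0.01,-0.035,0,0,0,0,0.05],[-0.01,-0.035,0,0,0,0,0.05],[-0.01,-0.03,0,0,0,0,0.05],[-0.01,-0.03,0,0,0,0,0.05]],
  ],
)

```text
clock: 37.2
position: [0.5295, -0.1654, 0.2205]
ee_rot: [0.0, 0.707, 0.707, 0.0]
contact_force: [1.2, -0.2, 0.3]
width: 0.0499
```

```bash
python3 - <<'E'
from h import *
st(); lids(); duo((160,120,190),(260,120,260),"j5.png")
E
```

```text
37.2 [ 0.5295 -0.1654  0.2205] board [-0.1529  0.0618] jaw deg 0.0 zdir [ 0. -0. -1.] F [ 1.2 -0.2  0.3] M [ 0.06 -0.02  0.  ] 0.0499
lid [0.4056 0.1343] r 0.0404 px [280. 255.] board [0.1606 0.1449]
lid [ 0.41   -0.1525] r 0.0308 px [395. 252.] board [-0.1243  0.1785]
lid [ 0.4604 -0.3759] r 0.0828 px [483. 231.] board [-0.3523  0.1582]
lid [0.5291 0.1045] r 0.0315 px [292. 206.] board [0.1147 0.0264]
lid [ 0.5866 -0.2971] r 0.038 px [445. 183.] board [-0.2909  0.0226]
lid [0.587  0.0368] r 0.0316 px [318. 183.] board [ 0.04  -0.022]
lid [ 0.5443 -0.1958] r 0.0808 px [406. 197.] board [-0.185   0.0511]
lid [ 0.6574 -0.3636] r 0.132 px [472. 164.] board [-0.3662 -0.0387]
```

View pics/j5.png

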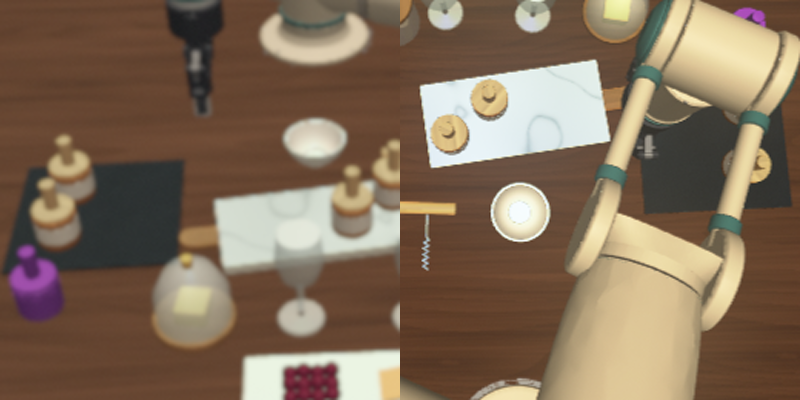

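Jars A and C stand upright on the marble. B and D are still on the mat, unmoved. Next is B.

Call:
move_arm(
  series=[
    [[-0.0084,-0.0337,0,0,0,0,0.05],[-0.0084,-0.0337,0,0,0,0,0.05],[-0.0084,-0.0337,0,0,0,0,0.05],[-0.0084,-0.0337,0,0,0,0,0.05],[-0.0084,-0.0337,0,0,0,0,0.05],[-0.0084,-0.0337,0,0,0,0,0.05],[-0.0084,-0.0337,0,0,0,0,0.05],[0,0,0,0,0,0,0.05],[0,0,-0.03,0,0,0,0.05],[0,0,-0.03,0,0,0,0.05],[0,0,-0.015,0,0,0,0.05],[0,0,0,0,0,0,0.05],[0,0,0,0,0,0,0.05],[0,0,0,0,0,0,0.05]],
  ],
)

```text
clock: 38.52
position: [0.4727, -0.3997, 0.1467]
ee_rot: [0.001, 0.706, 0.708, 0.0]
contact_force: [0.1, -1.0, 0.8]
width: 0.05
```

```bash
python3 - <<'E'
from h import *
st(); duo((160,160,100),(410,150,120),"j6.png")
E
```

```text
38.5167 [ 0.4727 -0.3997  0.1467] board [-0.3775  0.1492] jaw deg 0.1 zdir [ 0.002 -0.001 -1.   ] F [ 0.1 -1.   0.8] M [-0.03 -0.03  0.02] 0.05
```

View pics/j6.png

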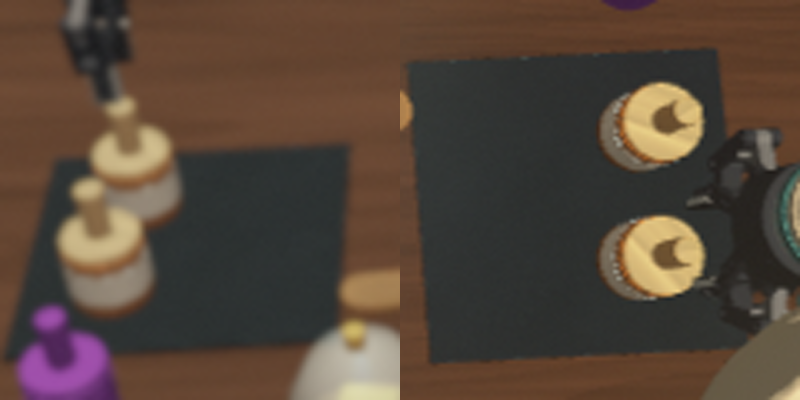

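Call:
move_arm(
  series=[
    [[-0.001,-0.001,0,0,0,0,0.05],[0,0,-0.02,0,0,0,0.05],[0,0,-0.02,0,0,0,0.05],[0,0,-0.012,0,0,0,0.05],[0,0,-0.004,0,0,0,0.05],[0,0,0,0,0,0,0.05],[0,0,0,0,0,0,0.05],[0,0,0,0,0,0,0.012],[0,0,0,0,0,0,0.012],[0,0,0,0,0,0,0.012],[0,0,0,0,0,0,0.012],[0,0,0,0,0,0,0.012],[0,0,0,0,0,0,0.012],[0,0,0,0,0,0,0.012],[0,0,0,0,0,0,0.012]],
  ],
)

```text
clock: 39.87
position: [0.4706, -0.4014, 0.0906]
ee_rot: [0.001, 0.707, 0.707, -0.0]
contact_force: [-2.1, -0.3, 6.0]
width: 0.0208
```

Call:
move_arm(
  series=[
    [[0,0,0.01,0,0,0,0.012],[0,0,0.03,0,0,0,0.012],[0,0,0.035,0,0,0,0.012],[0,0,0.035,0,0,0,0.012],[0,0,0.03,0,0,0,0.012],[0.007,0.02,0,0,0,0,0.012],[0.0073,0.03,0,0,0,0,0.012],[0.0073,0.035,0,0,0,0,0.012],[0.0073,0.035,0,0,0,0,0.012],[0.0073,0.035,0,0,0,0,0.012],[0.0073,0.035,0,0,0,0,0.012],[0.0073,0.035,0,0,0,0,0.012],[0.0073,0.035,0,0,0,0,0.012],[0.0073,0.035,0,0,0,0,0.012],[0.0073,0.035,0,0,0,0,0.012],[0.0073,0.025,0,0,0,0,0.012],[0,0,0,0,0,0,0.012],[0,0,0,0,0,0,0.012],[0,0,0,0,0,0,0.012]],
  ],
)

```text
clock: 41.45
position: [0.5499, -0.0458, 0.2292]
ee_rot: [-0.0, 0.706, 0.708, -0.001]
contact_force: [-0.4, -0.8, -2.9]
width: 0.0209
```

```bash
python3 - <<'E'
from h import *
st();  duo((270,120,140),(260,120,140),"j7.png")
E
```

```text
41.45 [ 0.5499 -0.0458  0.2292] board [-0.037   0.0257] jaw deg 0.1 zdir [-0.001 -0.    -1.   ] F [-0.4 -0.8 -2.9] M [-0.02 -0.03  0.01] 0.0209
```

View pics/j7.png

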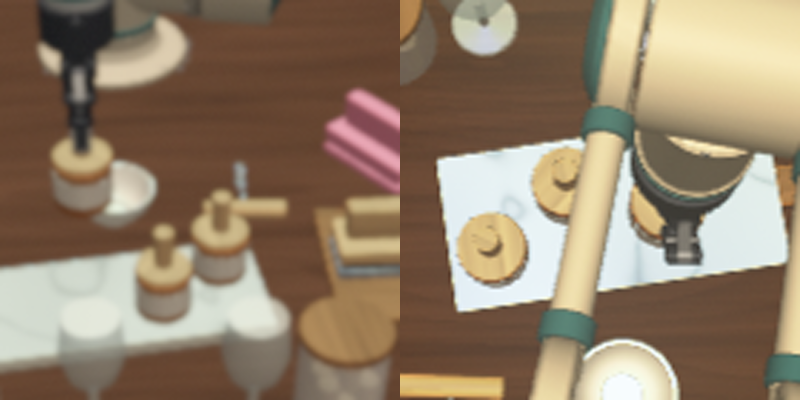

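Call:
move_arm(
  series=[
    [[0,0,-0.015,0,0,0,0.012],[0,0,-0.025,0,0,0,0.012],[0,0,-0.025,0,0,0,0.012],[0,0,-0.025,0,0,0,0.012],[0,0,-0.015,0,0,0,0.012],[0,0,-0.009,0,0,0,0.012],[0,0,-0.004,0,0,0,0.012],[0,0,-0.002,0,0,0,0.012],[0,0,-0.001,0,0,0,0.012],[0,0,0,0,0,0,0.012],[0,0,0,0,0,0,0.012],[0,0,0,0,0,0,0.012]],
  ],
)

```text
clock: 42.55
position: [0.5509, -0.0459, 0.1094]
ee_rot: [0.001, 0.707, 0.707, 0.001]
contact_force: [-1.0, -0.1, -2.7]
width: 0.0204
```

Call:
move_arm(
  series=[
    [[0,0,-0.001,0,0,0,0.012],[0,0,0,0,0,0,0.012],[0,0,0,0,0,0,0.012]],
  ],
)

```text
clock: 42.8
position: [0.5503, -0.0457, 0.1076]
ee_rot: [0.0, 0.707, 0.707, 0.0]
contact_force: [-0.0, 0.2, -3.0]
width: 0.0208
```

Call:
move_arm(
  series=[
    [[0,0,-0.001,0,0,0,0.012],[0,0,0,0,0,0,0.012],[0,0,0,0,0,0,0.012]],
  ],
)

```text
clock: 43.05
position: [0.5503, -0.0458, 0.1064]
ee_rot: [-0.0, 0.707, 0.707, -0.0]
contact_force: [0.5, -0.2, -2.5]
width: 0.0207
```

Call:
move_arm(
  series=[
    [[0,0,-0.001,0,0,0,0.012],[0,0,0,0,0,0,0.012],[0,0,0,0,0,0,0.012]],
  ],
)

```text
clock: 43.3
position: [0.5504, -0.0458, 0.1057]
ee_rot: [0.0, 0.707, 0.707, 0.0]
contact_force: [-1.4, -0.1, 0.0]
width: 0.0205
```

Call:
move_arm(
  series=[
    [[0,0,0,0,0,0,0.05],[0,0,0,0,0,0,0.05],[0,0,0,0,0,0,0.05],[0,0,0,0,0,0,0.05],[0,0,0,0,0,0,0.05],[0,0,0.015,0,0,0,0.05],[0,0,0.03,0,0,0,0.05],[0,0,0.035,0,0,0,0.05],[0,0,0.035,0,0,0,0.05],[0.002,-0.035,0,0,0,0,0.05],[0.002,-0.035,0,0,0,0,0.05],[0.002,-0.035,0,0,0,0,0.05],[0.002,-0.035,0,0,0,0,0.05],[0.002,-0.03,0,0,0,0,0.05],[0,0,0,0,0,0,0.05]],
  ],
)

```text
clock: 44.55
position: [0.5609, -0.2219, 0.2202]
ee_rot: [0.002, 0.708, 0.706, -0.001]
contact_force: [1.0, -0.7, 0.2]
width: 0.0504
```

```bash
python3 - <<'E'
from h import *
st(); lids(); duo((160,120,190),(260,120,260),"j8.png")
E
```

```text
44.55 [ 0.5609 -0.2219  0.2202] board [-0.213   0.0382] jaw deg -0.2 zdir [ 0.001 -0.004 -1.   ] F [ 1.  -0.7  0.2] M [-0.05  0.    0.03] 0.0504
lid [0.4056 0.1343] r 0.0404 px [280. 255.] board [0.1606 0.1449]
lid [ 0.3996 -0.3281] r 0.1414 px [459. 246.] board [-0.2969  0.2122]
lid [0.5291 0.1045] r 0.0315 px [292. 206.] board [0.1147 0.0264]
lid [ 0.5484 -0.0454] r 0.0318 px [350. 198.] board [-0.0364  0.0272]
lid [ 0.5791 -0.1802] r 0.0281 px [402. 185.] board [-0.1741  0.0146]
lid [ 0.5222 -0.4785] r 0.0791 px [516. 207.] board [-0.4622  0.1105]
lid [ 0.5752 -0.4086] r 0.0318 px [488. 186.] board [-0.3999  0.0487]
lid [0.587  0.0368] r 0.0316 px [318. 183.] board [ 0.04  -0.022]
lid [ 0.6541 -0.4684] r 0.0453 px [511. 154.] board [-0.4697 -0.0216]
lid [ 0.5916 -0.3454] r 0.0982 px [458. 167.] board [-0.3395  0.0241]
```

View pics/j8.png

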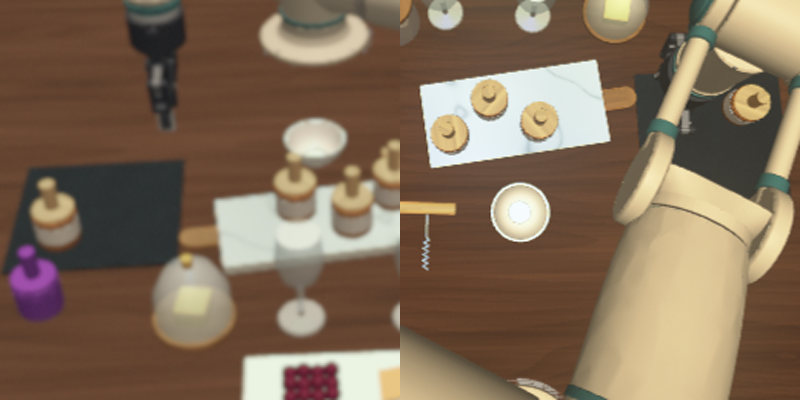

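Three jars stand on the marble. The last, D, is at (50,215) in the left crop, unmoved.

Call:
move_arm(
  series=[
    [[0.0027,-0.0312,0,0,0,0,0.05],[0.0027,-0.0312,0,0,0,0,0.05],[0.0027,-0.0312,0,0,0,0,0.05],[0.0027,-0.0312,0,0,0,0,0.05],[0.0027,-0.0312,0,0,0,0,0.05],[0.0027,-0.0312,0,0,0,0,0.05],[0,0,0,0,0,0,0.05],[0,0,-0.03,0,0,0,0.05],[0,0,-0.03,0,0,0,0.05],[0,0,-0.015,0,0,0,0.05],[0,0,0,0,0,0,0.05],[0,0,0,0,0,0,0.05],[0,0,0,0,0,0,0.05]],
  ],
)

```text
clock: 45.78
position: [0.5777, -0.4024, 0.1471]
ee_rot: [0.001, 0.706, 0.708, 0.0]
contact_force: [-0.0, 0.4, 0.1]
width: 0.0501
```

```bash
python3 - <<'E'
from h import *
st(); duo((160,160,100),(410,150,120),"j9.png")
E
```

```text
45.7833 [ 0.5777 -0.4024  0.1471] board [-0.3941  0.0454] jaw deg 0.1 zdir [ 0.002 -0.001 -1.   ] F [-0.   0.4  0.1] M [-0.03  0.04  0.02] 0.0501
```

View pics/j9.png

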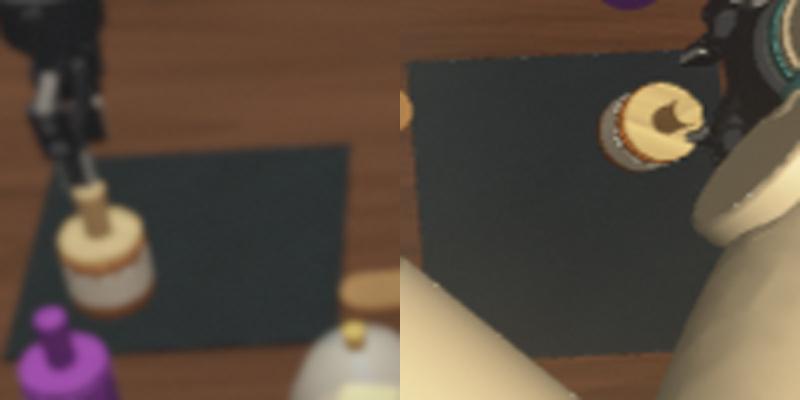

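y needs −6 mm.

Call:
move_arm(
  series=[
    [[-0.001,-0.006,0,0,0,0,0.05],[0,0,0,0,0,0,0.05],[0,0,-0.02,0,0,0,0.05],[0,0,-0.02,0,0,0,0.05],[0,0,-0.012,0,0,0,0.05],[0,0,-0.004,0,0,0,0.05],[0,0,0,0,0,0,0.05],[0,0,0,0,0,0,0.05],[0,0,0,0,0,0,0.012],[0,0,0,0,0,0,0.012],[0,0,0,0,0,0,0.012],[0,0,0,0,0,0,0.012],[0,0,0,0,0,0,0.012],[0,0,0,0,0,0,0.012],[0,0,0,0,0,0,0.012],[0,0,0,0,0,0,0.012]],
  ],
)

```text
clock: 47.22
position: [0.5758, -0.4095, 0.0907]
ee_rot: [0.001, 0.707, 0.707, -0.0]
contact_force: [-1.4, -0.1, 4.7]
width: 0.0206
```

Call:
move_arm(
  series=[
    [[0,0,0.01,0,0,0,0.012],[0,0,0.03,0,0,0,0.012],[0,0,0.035,0,0,0,0.012],[0,0,0.035,0,0,0,0.012],[0,0,0.03,0,0,0,0.012],[0.0035,0.015,0,0,0,0,0.012],[0.0035,0.025,0,0,0,0,0.012],[0.0035,0.033,0,0,0,0,0.012],[0.0035,0.033,0,0,0,0,0.012],[0.0035,0.033,0,0,0,0,0.012],[0.0035,0.033,0,0,0,0,0.012],[0.0035,0.033,0,0,0,0,0.012],[0.0035,0.033,0,0,0,0,0.012],[0.0035,0.03,0,0,0,0,0.012],[0.0035,0.025,0,0,0,0,0.012],[0,0,0,0,0,0,0.012],[0,0,0,0,0,0,0.012],[0,0,0,0,0,0,0.012]],
  ],
)

```text
clock: 48.72
position: [0.6099, -0.1156, 0.2285]
ee_rot: [-0.001, 0.706, 0.708, -0.001]
contact_force: [-1.2, -0.3, -2.6]
width: 0.0208
```

```bash
python3 - <<'E'
from h import *
st();  duo((230,120,140),(280,120,140),"j10.png")
E
```

```text
48.7167 [ 0.6099 -0.1156  0.2285] board [-0.1142 -0.0245] jaw deg 0.1 zdir [-0.002 -0.    -1.   ] F [-1.2 -0.3 -2.6] M [-0.02  0.02 -0.02] 0.0208
```

View pics/j10.png

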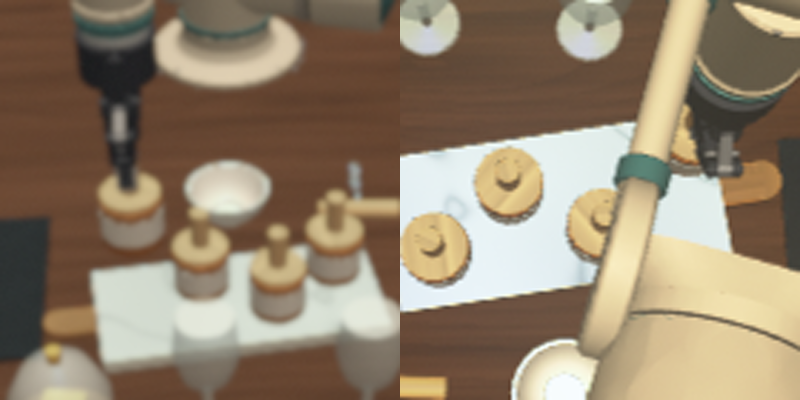

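Call:
move_arm(
  series=[
    [[0,0,-0.015,0,0,0,0.012],[0,0,-0.025,0,0,0,0.012],[0,0,-0.025,0,0,0,0.012],[0,0,-0.025,0,0,0,0.012],[0,0,-0.015,0,0,0,0.012],[0,0,-0.008,0,0,0,0.012],[0,0,-0.004,0,0,0,0.012],[0,0,-0.002,0,0,0,0.012],[0,0,-0.001,0,0,0,0.012],[0,0,0,0,0,0,0.012],[0,0,0,0,0,0,0.012],[0,0,0,0,0,0,0.012]],
  ],
)

```text
clock: 49.82
position: [0.6111, -0.1161, 0.1105]
ee_rot: [0.001, 0.707, 0.707, 0.0]
contact_force: [-0.1, 0.7, -3.1]
width: 0.0208
```

Call:
move_arm(
  series=[
    [[0,0,-0.001,0,0,0,0.012],[0,0,-0.001,0,0,0,0.012],[0,0,0,0,0,0,0.012],[0,0,0,0,0,0,0.012]],
  ],
)

```text
clock: 50.15
position: [0.6104, -0.1159, 0.1074]
ee_rot: [-0.0, 0.707, 0.707, -0.0]
contact_force: [-1.0, 0.8, -2.4]
width: 0.0203
```

Call:
move_arm(
  series=[
    [[0,0,-0.001,0,0,0,0.012],[0,0,0,0,0,0,0.012],[0,0,0,0,0,0,0.012]],
  ],
)

```text
clock: 50.4
position: [0.6105, -0.116, 0.1063]
ee_rot: [-0.0, 0.707, 0.707, -0.0]
contact_force: [-0.7, 0.2, -2.8]
width: 0.0205
```

Call:
move_arm(
  series=[
    [[0,0,-0.001,0,0,0,0.012],[0,0,0,0,0,0,0.012],[0,0,0,0,0,0,0.012]],
  ],
)

```text
clock: 50.65
position: [0.6106, -0.116, 0.1058]
ee_rot: [0.0, 0.707, 0.707, 0.0]
contact_force: [0.3, 0.3, -1.6]
width: 0.0203
```

Call:
move_arm(
  series=[
    [[0,0,-0.0005,0,0,0,0.012],[0,0,0,0,0,0,0.012],[0,0,0,0,0,0,0.012]],
  ],
)

```text
clock: 50.9
position: [0.6106, -0.116, 0.1057]
ee_rot: [0.0, 0.707, 0.707, 0.0]
contact_force: [-2.2, 1.1, 4.9]
width: 0.0207
```

Contact. Release, rise, and go back toward the start side so the view is clear.

Call:
move_arm(
  series=[
    [[0,0,0,0,0,0,0.05],[0,0,0,0,0,0,0.05],[0,0,0,0,0,0,0.05],[0,0,0,0,0,0,0.05],[0,0,0,0,0,0,0.05],[0,0,0.015,0,0,0,0.05],[0,0,0.03,0,0,0,0.05],[0,0,0.035,0,0,0,0.05],[0,0,0.035,0,0,0,0.05],[-0.025,-0.033,0.005,0,0,0,0.05],[-0.025,-0.033,0.005,0,0,0,0.05],[-0.025,-0.033,0.005,0,0,0,0.05],[-0.025,-0.033,0.005,0,0,0,0.05],[-0.025,-0.033,0,0,0,0,0.05],[-0.025,-0.033,0,0,0,0,0.05],[-0.025,-0.033,0,0,0,0,0.05],[-0.025,-0.033,0,0,0,0,0.05],[-0.025,-0.033,0,0,0,0,0.05],[-0.025,-0.033,0,0,0,0,0.05],[0,0,0,0,0,0,0.05]],
  ],
)

```text
clock: 52.57
position: [0.3559, -0.4523, 0.2397]
ee_rot: [0.001, 0.709, 0.705, -0.003]
contact_force: [-0.0, 0.5, -0.0]
width: 0.0502
```

```bash
python3 - <<'E'
from h import *
st(); lids((265,150,410,235))
t=get("top");s=get("scene")
cv2.imwrite("pics/end_s.png",s["color"][:,:,::-1]);cv2.imwrite("pics/end_t.png",t["color"][:,:,::-1])
crop(t,145,150,425,260,2.8,"end_tc.png");crop(s,240,160,480,250,3.3,"end_sc.png")
E
```

```text
52.5667 [ 0.3559 -0.4523  0.2397] board [-0.4142  0.2718] jaw deg -0.3 zdir [-0.003 -0.005 -1.   ] F [-0.   0.5 -0. ] M [ 0.05 -0.03 -0.03] 0.0502
lid [0.5291 0.1045] r 0.0315 px [292. 206.] board [0.1147 0.0264]
lid [ 0.5481 -0.0459] r 0.0317 px [350. 198.] board [-0.0369  0.0275]
lid [0.587  0.0368] r 0.0316 px [318. 183.] board [ 0.04  -0.022]
lid [ 0.6061 -0.1162] r 0.0333 px [377. 174.] board [-0.1142 -0.0207]
```

View pics/end_s.png

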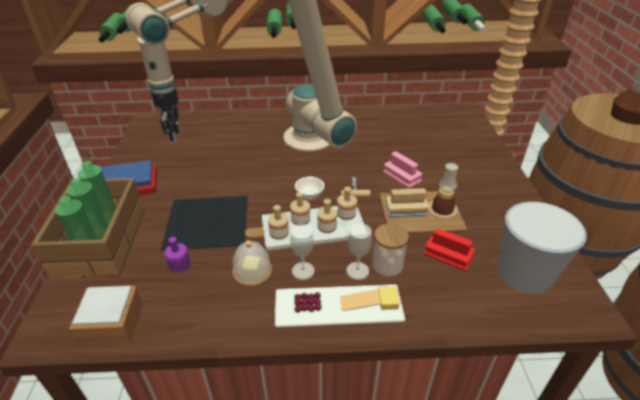

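View pics/end_tc.png

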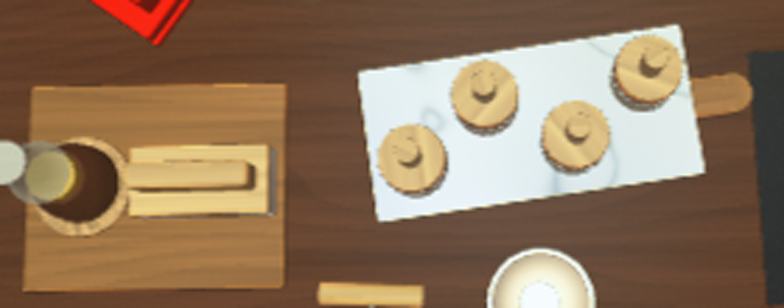

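View pics/end_sc.png

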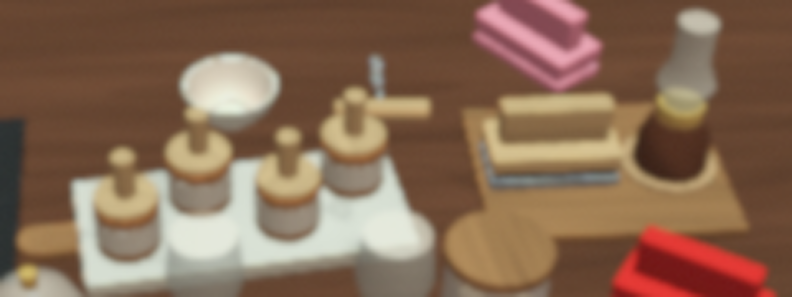

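The jars stand at about (412,160), (485,95), (575,135) and (648,70) in the top crop, all well inside the stone. The lamp is within the coaster rim at (82,185). The block lies felt down at (200,180), and nothing else has moved.

```bash
python3 - <<'E'
from h import *
print(manip.sign_off())
lids((265,150,410,235))
E
```

```text
the job is handed in; nothing more can be done
None
the job is handed in; nothing more can be done
```

I finished the job and handed it in at 52.6 s. The hand-in gives no verdict, so what follows is from my own checks before it.

- **Lamp:** It stands on the cork coaster, with the coaster rim visible all around its foot in the last pictures.
- **Polish:** I drew the felt block in one pass from −0.128 to +0.128 m along the board. The pressure was about 6 N by estimate (wrist force of about 4 N plus the block's own weight). I never read the contact force directly.
- **Block:** It is back felt down on its half of the slab, about 6 mm from where I picked it up.
- **Jars:** All four stand upright on the marble, with centres at board positions of about (0.115, 0.026), (0.040, −0.022), (−0.037, 0.027) and (−0.114, −0.021) m. The closest pair is about 89 mm apart, and no jar was knocked aside at any point I looked.
- **Other things:** In the final pictures the other items look where they were, and the gripper is clear of everything.

**Checks that disagreed:**
- The top camera read jar and lamp positions 1–5 mm lower in x than the arm or the scene camera. That is well within the tolerances.
- My picture check after hand-in was refused, so I have no look at the final second.

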